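# Put the washed mixing kit up to dry

## Task

Put the washed mixing kit up to dry: stand every plunger stirrer upright on the foot plate of the drying rack and press it sideways into a spring clip of the rail, one to a clip, until it snaps fully home, and turn the square mixing pot mouth down over the drying peg so that its rim rests flat on the peg's foot. Any stirrer may go in any clip and in any order; leave the yellow gauge, the red marker and the orange tape where they lie.

Things in the scene. Friction and masses are not known exactly. Their poses are not given: they have to be found in the camera images.
- stirrer_0: Plunger stirrer, black grip, 165 mm tall, 90 g, foot-heavy; stands by itself. Origin: centre of the underside of its foot, z up the rod. Foot: disc 40 mm across, 8 mm thick. Steel rod 14 mm across from 8 to 112 mm; round plastic grip 22 mm across from 112 to 165 mm (hold it there). At the start it stands on the bench. Three to five of the five stirrers are present; an absent one reads None from the start.
- stirrer_1: Plunger stirrer, orange grip, 165 mm tall, 90 g, foot-heavy; stands by itself. Origin: centre of the underside of its foot, z up the rod. Foot: disc 40 mm across, 8 mm thick. Steel rod 14 mm across from 8 to 112 mm; round plastic grip 22 mm across from 112 to 165 mm (hold it there). At the start it stands on the bench. Three to five of the five stirrers are present; an absent one reads None from the start.
- stirrer_2: Plunger stirrer, green grip, 165 mm tall, 90 g, foot-heavy; stands by itself. Origin: centre of the underside of its foot, z up the rod. Foot: disc 40 mm across, 8 mm thick. Steel rod 14 mm across from 8 to 112 mm; round plastic grip 22 mm across from 112 to 165 mm (hold it there). At the start it stands on the bench. Three to five of the five stirrers are present; an absent one reads None from the start.
- stirrer_3: Plunger stirrer, yellow grip, 165 mm tall, 90 g, foot-heavy; stands by itself. Origin: centre of the underside of its foot, z up the rod. Foot: disc 40 mm across, 8 mm thick. Steel rod 14 mm across from 8 to 112 mm; round plastic grip 22 mm across from 112 to 165 mm (hold it there). At the start it stands on the bench. Three to five of the five stirrers are present; an absent one reads None from the start.
- stirrer_4: Plunger stirrer, red grip, 165 mm tall, 90 g, foot-heavy; stands by itself. Origin: centre of the underside of its foot, z up the rod. Foot: disc 40 mm across, 8 mm thick. Steel rod 14 mm across from 8 to 112 mm; round plastic grip 22 mm across from 112 to 165 mm (hold it there). At the start it stands on the bench. Three to five of the five stirrers are present; an absent one reads None from the start.
- stirrer_0_neck (a point): Point on the axis of the rod of the stirrer with the black grip, 92 mm above its foot's underside: the place that the clip holds. Axes as the stirrer's.
- stirrer_1_neck (a point): Point on the axis of the rod of the stirrer with the orange grip, 92 mm above its foot's underside: the place that the clip holds. Axes as the stirrer's.
- stirrer_2_neck (a point): Point on the axis of the rod of the stirrer with the green grip, 92 mm above its foot's underside: the place that the clip holds. Axes as the stirrer's.
- stirrer_3_neck (a point): Point on the axis of the rod of the stirrer with the yellow grip, 92 mm above its foot's underside: the place that the clip holds. Axes as the stirrer's.
- stirrer_4_neck (a point): Point on the axis of the rod of the stirrer with the red grip, 92 mm above its foot's underside: the place that the clip holds. Axes as the stirrer's.
- rack: Fixed drying rack: grey foot plate (8 mm thick, 340 mm along y, from x = -58 to +42 mm), above it an aluminium rail on end posts (y = +-158 mm) with five spring clips. Origin: on the bench below the middle of the row of seats; y along the rail; +x (about away from the robot) is the way a stirrer is pressed home. The rail's front face is 7 mm behind the seats; its top is 111 mm, the posts' 114 mm above the bench.
- clip_0 (a point): Seat of clip 0 (0 to 4 along the rack's +y, 62 mm apart), 100 mm above the bench, axes as the rack's: where the rod's axis is when home, level with the neck point. Two sprung jaws, 20 mm high, leave a 7.6 mm throat 7 mm in front (-x) of it, flared to 20 mm at 19 mm out. Pressed in +x with about 6 N, a rod within 6 mm of the middle snaps in; until then its axis stays over 7 mm short.
- clip_1 (a point): Seat of clip 1 (0 to 4 along the rack's +y, 62 mm apart), 100 mm above the bench, axes as the rack's: where the rod's axis is when home, level with the neck point. Jaws as at clip 0.
- clip_2 (a point): Seat of clip 2 (0 to 4 along the rack's +y, 62 mm apart), 100 mm above the bench, axes as the rack's: where the rod's axis is when home, level with the neck point. Jaws as at clip 0.
- clip_3 (a point): Seat of clip 3 (0 to 4 along the rack's +y, 62 mm apart), 100 mm above the bench, axes as the rack's: where the rod's axis is when home, level with the neck point. Jaws as at clip 0.
- clip_4 (a point): Seat of clip 4 (0 to 4 along the rack's +y, 62 mm apart), 100 mm above the bench, axes as the rack's: where the rod's axis is when home, level with the neck point. Jaws as at clip 0.
- pot: Blue square mixing pot, 52 x 52 mm outside, 105 mm long, walls and floor 3 mm, 90 g, open at one end. Origin: centre of the outside of its closed bottom; z along its axis towards the open mouth. It lies on one flat side at the start (axis horizontal, 26 mm above the bench), its mouth pointing away from the robot, within 0.3 rad of +x.
- pot_mouth (a point): Centre of the pot's open mouth, 105 mm from the bottom along the pot's z; axes as the pot's.
- peg: Drying peg, fixed: a grey round foot 96 mm across and 8 mm thick with an upright steel peg 20 mm across in its middle, round top at 68 mm above the bench. Origin: on the bench on the peg's axis, z up. The pot goes over it mouth down, 13 mm to spare each side, rim on the foot.
- gauge_yellow: Bystander: yellow plastic radius gauge, 52 x 52 x 9 mm, lying loose; origin centre of its underside.
- marker_red: Bystander: red marker pen, 137 mm long, 16 mm thick, lying loose; origin on the bench under its middle, y along it.
- tape_orange: Bystander: roll of orange tape, 100 mm across, 19 mm high, lying loose; origin centre of its underside.
Not all that is in view belongs to the job. There is more than one size of the pot; the job needs the larger. Leave any blue look-alike of the stirrer_2 alone.

How it is judged:
By the outcome, as a careful person would: the job done as asked, in the order asked, and still so for the second after the job is handed in, with the robot touching nothing.
Of stirrer_0, stirrer_1, stirrer_2, stirrer_3, stirrer_4 only 3 to 5 are there at a start; the rules pass over those that are not, and their reading is None.
At some moment in a run one of pot may be knocked a few centimetres aside while the robot is not near it.
Once in a run the grip may slacken for a moment while it holds something.
It also fails if it takes over 210 s, if anything falls off the work surface, if the arm or the gripper's body presses on something with over 40 N, if the wrist force passes 120 N, or if a joint passes its speed limit or range.

## Robot

A 7-joint arm with a two-finger parallel gripper is mounted at the origin on a cart in front of the work surface, level with it; the furniture and walls round the work are solid. World frame = base frame: x ahead of the robot, y to its left, z up, the work surface at z = 0. Lengths are in m, angles in rad, forces in N, time in s.
With the tool pointing down it reaches from about 0.425 to 0.925 m from the base axis. Payload 6.8 kg.
Tool frame: the origin (TCP) lies between the finger pads; the fingertips stand finger_overhang ahead of it and the grasp point (between the pads) lies 6 mm ahead of it (finger_overhang is the distance from the TCP to the fingertips, in m); z points along the fingers, y is the line along which they close (so a half turn about z gives the same grasp; the last joint's range is limited). The gripper opens to 85 mm and grips with 20 to 120 N. Pads are 22 mm wide; open, the fingers measure 114 mm over their backs; the gripper's body (76 mm by 85 mm) begins 54 mm behind the grasp point. The pads swing forward as they close: fully open they stand 13 mm farther back than shut.
Start: joints at [1.119, 0.477, 0.022, 1.555, -0.011, 1.109, -0.083], TCP at [0.228, -0.636, 0.256] pointing down, gripper open.
Joint ranges: [-2.96, 2.96], [-0.34, 2.1], [-1.41, 1.46], [0.24, 2.44], [-1.37, 4.51], [0.17, 1.92], [-2.96, 2.96]. Speed limits (rad/s): [2.39, 2.39, 3.14, 3.14, 3.14, 3.14, 3.14].

## Interface

Orientations are given as a unit quaternion [w, x, y, z].
In Python, from station import * gives the robot as it stands.
- The arm moves only by the tool drive_tool, never from a script. Its argument "increments" is a list of rows, each an object of numbers: "claw": the finger opening in m, from 0 to 0.0854; "dx", "dy", "dz": the shift along the tool's x, y, z in m; "wx", "wy", "wz": the turn, a rotation vector about the tool's x, y, z in degrees. A call has 1 to 20 rows; each row shifts and turns the commanded pose from where the row before left it, along the tool's axes as they then stand; what a row does not reach is not made up. A row lasts 1/8 s, in which the tool goes at most 62.5 mm and 10.7 degrees, less where a joint would pass 70% of its speed; a pose out of reach is approached as far as the arm can. A call with a gripper value outside its range is refused whole. The fingers move at their own pace and stop on an object; "newtons" is the grip in N (left out, the last holds). Time passes only in rows, so rows that do not move let the fingers close. It gives the time, the measured TCP pose, the force, the opening and the grip force at its end, in the units of the state.
- get_obs(): the state, without advancing time (a new reading comes with each control period).
- read_camera(name): name is "scene" or "top"; returns (picture, depth): 384x512x3 uint8, red, green, blue; 384x512 float32, m along the optical axis (not along the pixel's ray), 0 where there is no reading.
- calibration(name): a dict with "intrinsics" (3x3 intrinsics, pixels), "R" (3x3) and "t" (3): a world point X has camera coordinates R X + t. Camera axes: x right, y down, z forward; pixel columns grow to the right and rows downward; lengths in m; the calibration is good to about 2 mm. A picture is of the moment at which its call begins. calibration takes no time and is no camera call.
- hand_in(): hands the job in; it is judged then, once.
The state is a dict: "t": time; "q": joint angles; "joint_vel": joint speeds; "joint_torque": joint torques, N m; "eef_pos": TCP position; "tool_rot": TCP orientation; "contact_force": force on the tool from outside, world axes, zero at the start; "torque": the same for the moment, N m; "gripper_width": opening from 0.0 (shut) to 1.0 (fully open); "grasp_force": force on a finger pad.
Only numpy, scipy, OpenCV 4.12 (cv2) and the standard library are available. Lean on these libraries where they do the work, as an engineer would, in place of code of your own. Each camera call takes 0.05 s, during which the arm holds its last target. There are 200 camera calls.

## Working session

There is one attempt and no reset: what is moved stays moved. The work goes in short steps, Python scripts to look and compute and a tool call to move; the robot and the scene stay as the last step left them, time stands still between calls to the robot, and variables do not carry over. Pictures are saved under pics/ and viewed, at most 14 in all, crops included, and the job is handed in when it is done.

Besides the shell and the picture viewer there is one more tool, called after "Emit:" by a JSON object that holds its "op" and its "data". drive_tool: Moves the arm, as the interface text tells. Its arguments: {"type":"object","properties":{"increments":{"type":"array","items":{"type":"object","properties":{"claw":{"type":"number"},"dx":{"type":"number"},"dy":{"type":"number"},"dz":{"type":"number"},"wx":{"type":"number"},"wy":{"type":"number"},"wz":{"type":"number"}}}},"newtons":{"type":"number"}},"required":["increments"]}

```bash
ls; mkdir -p pics
cat > h.py <<'E'
from station import *
import numpy as np, cv2
def save(name,fn,box=None,sc=1):
    im,d=read_camera(name); o=im[:,:,::-1]
    np.savez('last_%s.npz'%name,im=im,d=d)
    if box: o=o[box[1]:box[3],box[0]:box[2]]
    if sc!=1:o=cv2.resize(o,None,fx=sc,fy=sc,interpolation=cv2.INTER_CUBIC)
    cv2.imwrite('pics/'+fn,o); return im,d
def pts(name,d):
    c=calibration(name);K,R,t=[np.array(c[k]) for k in('intrinsics','R','t')]
    v,u=np.mgrid[:d.shape[0],:d.shape[1]]
    p=np.stack([(u-K[0,2])/K[0,0]*d,(v-K[1,2])/K[1,1]*d,d],-1)
    return (p-t)@R
def ray(name,u,v,z):
    c=calibration(name);K,R,t=[np.array(c[k]) for k in('intrinsics','R','t')]
    o=-R.T@t; r=R.T@np.linalg.inv(K)@[u,v,1]
    return o+r*(z-o[2])/r[2]
E
python3 - <<'E'
from h import *
save('scene','s0.png',sc=1.5);save('top','t0.png',sc=1.5)
print(get_obs())
for n in('scene','top'):
    c=calibration(n);print(c, -np.array(c['R']).T@c['t'])
import station;print([x for x in dir(station) if x[0]!='_'])
try: print(finger_overhang)
except Exception as e: print(e)
E
```

```text
pics
{'t': 0.1, 'q': array([ 1.11890142,  0.4777142 ,  0.02234684,  1.55632892, -0.01156063,
        1.10925901, -0.08308633]), 'joint_vel': array([ 0.00029601, -0.00278632,  0.00069801, -0.00186501, -0.00058923,
        0.00108911, -0.00109717]), 'joint_torque': array([ 5.49172692e-03, -5.97753239e+01,  1.61410119e+00, -2.81953955e+01,
        1.27915945e-02,  5.01187387e-03, -2.12217896e-05]), 'eef_pos': array([ 0.2273657 , -0.63505466,  0.25543511]), 'tool_rot': array([-7.73793990e-04,  9.85261398e-01,  1.71053653e-01, -1.65768473e-04]), 'contact_force': array([-0.40837299, -0.3302512 ,  0.28837006]), 'torque': array([ 0.03243944, -0.00783805, -0.01130646]), 'grasp_force': 0.0, 'gripper_width': 1.0010601068225644}
{'intrinsics': array([[428.3321121 ,   0.        , 252.41953371],
       [  0.        , 428.3321121 , 194.07822454],
       [  0.        ,   0.        ,   1.        ]]), 'R': array([[-0.58972929, -0.80760041,  0.00097199],
       [-0.61480889,  0.44816722, -0.64896546],
       [ 0.52366916, -0.38331153, -0.76081725]]), 't': array([0.18207646, 0.377771  , 1.16338801])} [-0.26959763  0.42368048  1.13010902]
{'intrinsics': array([[475.88344329,   0.        , 255.44841563],
       [  0.        , 475.88344329, 190.12995357],
       [  0.        ,   0.        ,   1.        ]]), 'R': array([[ 0.00364538, -0.99997637,  0.00582912],
       [-0.97326289, -0.00488664, -0.22964203],
       [ 0.22966508, -0.00483613, -0.97325771]]), 't': array([-0.09139189,  0.4767589 ,  1.28417476])} [ 0.1694148  -0.08284955  1.3598496 ]
['PlanningError', 'calibration', 'finger_overhang', 'get_obs', 'hand_in', 'read_camera']
0.025
```

View pics/s0.png

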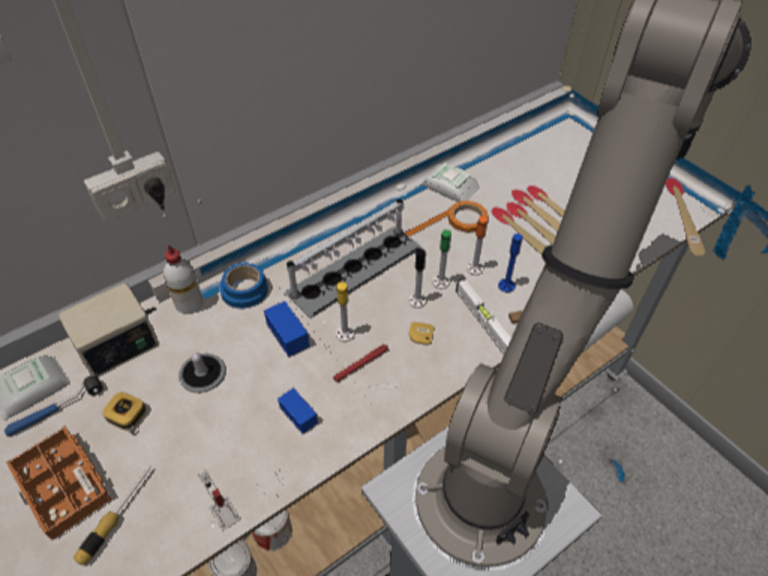

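View pics/t0.png

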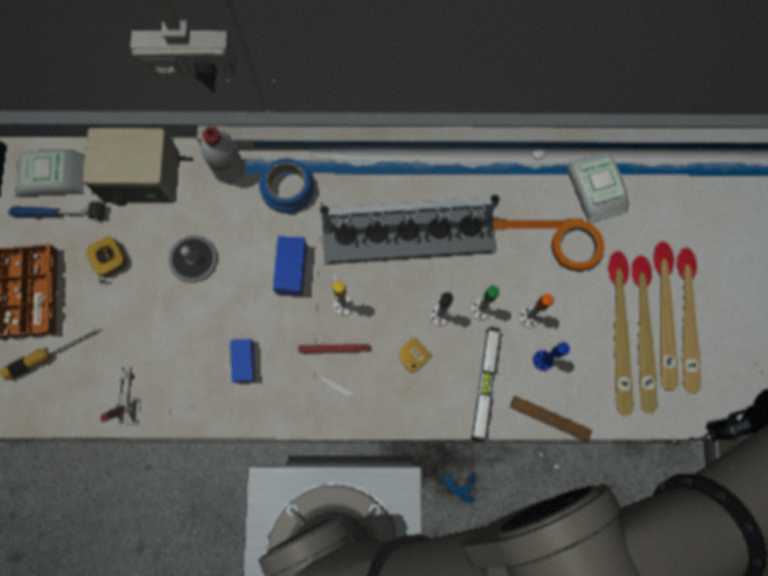

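Candidates (1.5x pixels, top view): the stirrers are yellow (340,290), black (445,300), green (490,293) and orange (545,300). The blue one at (558,350) is the look-alike, and there is no red stirrer. The pots are the large blue one at (290,265) and the small one at (242,360). I choose the four named stirrers and the large pot, and will check them in one crop while measuring.

```bash
cat >> h.py <<'E'
COL={'yellow':((18,120,90),(33,255,255)),'green':((45,100,40),(85,255,255)),'orange':((4,150,120),(15,255,255)),'blue':((105,130,60),(128,255,255))}
def cloud():
    C=[]
    for n in('scene','top'):
        im,d=read_camera(n);P=pts(n,d);h=cv2.cvtColor(im,cv2.COLOR_RGB2HSV)
        C.append((n,im,h,P,d))
    return C
E
python3 - <<'E'
from h import *
C=cloud()
for n,im,h,P,d in C:
    print(n)
    for c,(lo,hi) in COL.items():
        m=cv2.inRange(h,lo,hi)
        k,l,s,ce=cv2.connectedComponentsWithStats(m)
        for i in range(1,k):
            if s[i,4]<25: continue
            q=P[(l==i)&(d>0)]
            if len(q) and (0.3<q[:,0].mean()<0.95):
                print(c,s[i],'mean',q.mean(0).round(3),'z',q[:,2].min().round(3),q[:,2].max().round(3))
    # black grip
    m=(h[...,2]<70)&(P[...,2]>.11)&(P[...,2]<.19)&(P[...,0]>.3)&(P[...,0]<.85)&(abs(P[...,1])<.45)&(d>0)
    k,l,s,ce=cv2.connectedComponentsWithStats(m.astype(np.uint8))
    for i in range(1,k):
        if s[i,4]>5: print('dark',s[i],P[l==i].mean(0).round(3),P[l==i][:,2].max().round(3))
im=C[1][1]
o=im[120:260,140:390,::-1]
cv2.imwrite('pics/t1.png',cv2.resize(o,None,fx=3.2,fy=3.2,interpolation=cv2.INTER_CUBIC))
im=C[0][1]
o=im[120:240,170:360,::-1]
cv2.imwrite('pics/s1.png',cv2.resize(o,None,fx=4.2,fy=4.2,interpolation=cv2.INTER_CUBIC))
E
```

```text
scene
yellow [225 187   7  16  76] mean [ 0.46  -0.015  0.135] z 0.002 0.169
yellow [273 215  16  14 153] mean [ 0.355 -0.145  0.006] z -0.001 0.012
yellow [ 69 262  26  22 281] mean [0.54  0.451 0.027] z 0.02 0.035
yellow [ 63 341  15  17 125] mean [0.344 0.56  0.023] z 0.017 0.029
yellow [ 50 366  10  10  64] mean [0.315 0.612 0.023] z 0.012 0.03
green [294 154   6  14  62] mean [ 0.44  -0.273  0.146] z 0.116 0.167
orange [270 134  55  23 236] mean [ 0.573 -0.421  0.028] z -0.011 0.166
orange [ 36 285  34  43 357] mean [0.498 0.563 0.016] z -0.007 0.041
orange [ 18 303  13  16  98] mean [ 0.538  0.628 -0.   ] z -0.005 0.031
orange [  5 308  27  47 103] mean [0.463 0.652 0.031] z -0.003 0.041
orange [ 24 318  15  16 105] mean [ 0.484  0.627 -0.   ] z -0.006 0.005
orange [ 50 326   7  11  41] mean [ 0.435  0.581 -0.   ] z -0.004 0.007
orange [ 35 332  14  11  63] mean [ 0.433  0.612 -0.   ] z -0.005 0.004
blue [333 156  15  39 171] mean [ 0.343 -0.389  0.08 ] z 0.001 0.166
blue [147 177  25  27 109] mean [0.683 0.135 0.034] z 0.006 0.051
blue [167 176  10  14  26] mean [0.682 0.065 0
[... 1957 characters left out ...]
25 0.045
blue [371 229   8   8  49] mean [ 0.344 -0.391  0.164] z 0.154 0.172
blue [356 234  12  13  90] mean [ 0.343 -0.389  0.011] z 0.002 0.046
dark [  58   50  331   19 4483] [ 0.828 -0.004  0.151] 0.19
dark [138  86   4   5  14] [0.73  0.224 0.176] 0.185
dark [138  89  19  19 150] [0.723 0.209 0.132] 0.167
dark [328 130   5   7  22] [ 0.628 -0.294  0.114] 0.119
dark [214 138   5   6  22] [0.604 0.02  0.113] 0.117
dark [225 195   5   4  14] [ 0.439 -0.015  0.141] 0.16
dark [293 195   9  12  67] [ 0.427 -0.196  0.156] 0.169
dark [323 195   7   7  31] [ 0.435 -0.272  0.143] 0.165
dark [357 202   7   5  22] [ 0.421 -0.363  0.138] 0.156
dark [368 232   6   6  27] [ 0.34  -0.385  0.139] 0.158
```

View pics/t1.png

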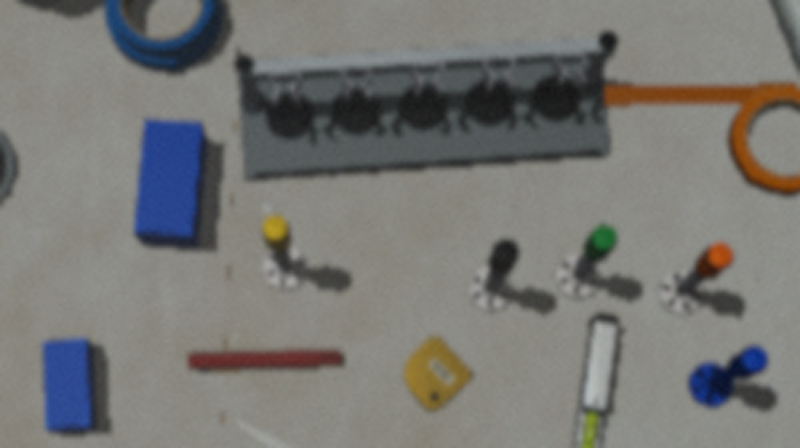

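View pics/s1.png

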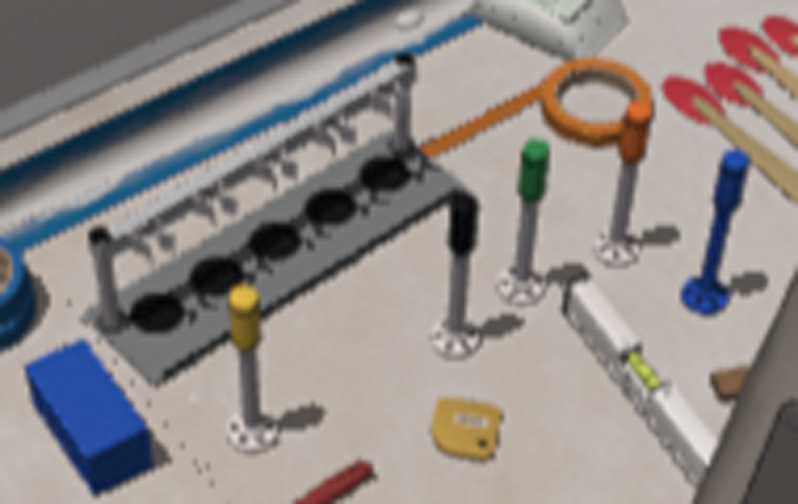

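The crops show four stirrers with white feet: yellow, black, green and orange. The blue one has a blue foot and is left alone. The big blue pot lies left of the rack and the smaller one is in front of it. Next I fit the exact positions.

```bash
cat >> h.py <<'E'
from scipy.optimize import least_squares
from scipy.spatial.transform import Rotation as Rn
def axis(C,g,rad=.011,zr=(.118,.162)):
    Q=[]
    for n,im,h,P,d in C:
        m=(np.hypot(P[...,0]-g[0],P[...,1]-g[1])<.022)&(P[...,2]>zr[0])&(P[...,2]<zr[1])&(d>0)
        Q.append(P[m][:,:2])
    Q=np.vstack(Q)
    r=least_squares(lambda c:np.hypot(*(Q-c).T)-rad,g,loss='soft_l1',f_scale=.002)
    return r.x.round(4),len(Q)
def potbox(C,g,zt=.052):
    n,im,h,P,d=C[1]
    lo,hi=COL['blue'];m=cv2.inRange(h,lo,hi)
    m[(np.hypot(P[...,0]-g[0],P[...,1]-g[1])>.09)|(P[...,2]<zt-.014)]=0
    c=max(cv2.findContours(m,0,1)[0],key=cv2.contourArea)[:,0]
    X=np.array([ray('top',u,v,zt)[:2] for u,v in c])
    return cv2.minAreaRect((X*1000).astype(np.float32))
def to(target,yaw=None):
    o=get_obs();q=o['tool_rot'];R=Rn.from_quat([q[1],q[2],q[3],q[0]]).as_matrix()
    print('tcp',o['eef_pos'].round(4),'shift tool xyz',(R.T@(np.array(target)-o['eef_pos'])).round(4),'tool z',R[:,2].round(3),'tool y',R[:,1].round(3),'F',o['contact_force'].round(1),'t',o['t'],'w',round(o['gripper_width'],3))
E
python3 - <<'E'
from h import *
C=cloud()
for n,g in dict(yellow=(.452,-.013),black=(.43,-.195),green=(.44,-.274),orange=(.43,-.368)).items(): print(n,axis(C,np.array(g)), axis(C,np.array(g),.007,(.03,.1)))
print('pot',potbox(C,(.519,.089)),'small',potbox(C,(.337,.174),.042))
for n,im,h,P,d in C:
    v=(d>0)
    for z0,z1,name in((.104,.118,'rail/posts'),(.085,.105,'clips'),(.004,.013,'plate')):
        m=v&(P[...,2]>z0)&(P[...,2]<z1)&(P[...,0]>.53)&(P[...,0]<.68)&(P[...,1]>-.32)&(P[...,1]<.045)
        q=P[m]-[.616,-.137,0]; a=.0763
        lx=q[:,0]*.997+q[:,1]*a; ly=-q[:,0]*a+q[:,1]*.997
        print(n,name,len(lx),'x pct',np.percentile(lx,[1,10,50,90,99]).round(4),'y',np.percentile(ly,[1,99]).round(4))
    m=v&(P[...,2]>.04)&(P[...,2]<.075)&(np.hypot(P[...,0]-.52,P[...,1]-.28)<.05)
    print('peg',P[m].mean(0).round(4),P[m][:,2].max())
print('peg',axis(C,np.array((.52,.28)),.010,(.02,.06)))
to((.4,0,.25))
E
```

```text
yellow (array([ 0.452, -0.013]), 114) (array([ 0.451 , -0.0124]), 83)
black (array([ 0.4321, -0.199 ]), 113) (array([ 0.4318, -0.198 ]), 81)
green (array([ 0.444, -0.278]), 116) (array([ 0.4434, -0.278 ]), 87)
orange (array([ 0.4301, -0.371 ]), 129) (array([ 0.4293, -0.3706]), 93)
pot ((519.0674438476562, 89.08770751953125), (51.85489273071289, 105.53209686279297), 87.16877746582031) small ((337.149169921875, 172.5830841064453), (75.4878921508789, 37.81922912597656), 5.787353038787842)
scene rail/posts 407 x pct [-0.0319 -0.0191 -0.0018  0.0063  0.0103] y [-0.1616  0.1632]
scene clips 410 x pct [-0.0318 -0.0257 -0.0065 -0.0021  0.0084] y [-0.1598  0.1635]
scene plate 1393 x pct [-0.0711 -0.063  -0.0223  0.0169  0.0268] y [-0.1647  0.1663]
peg [0.5392 0.2858 0.0564] 0.06921990378240227
top rail/posts 785 x pct [-0.0327 -0.0196 -0.0039  0.0042  0.0071] y [-0.1612  0.1628]
top clips 258 x pct [-0.0334 -0.0279 -0.0086 -0.0068 -0.0031] y [-0.1591  0.1603]
top plate 2903 x pct [-0.0763 -0.0652 -0.0297  0.0094  0.0532] y [-0.1676  0.1678]
peg [0.5388 0.2827 0.0597] 0.07033491419357454
peg (array([0.5269, 0.2791]), 72)
tcp [ 0.2275 -0.6353  0.256 ] shift tool xyz [ 0.3766 -0.54    0.0063] tool z [-0.     0.001 -1.   ] tool y [ 0.337 -0.941 -0.001] F [ 0.4  0.2 -0.1] t 0.3 w 1.0
```

Emit:
{"op": "drive_tool", "data": {"increments": [{"wz":7.65,"claw":0.06},{"wz":7.65},{"dx":0.027,"dy":-0.0365},{"dx":0.027,"dy":-0.0365},{"dx":0.027,"dy":-0.0365},{"dx":0.027,"dy":-0.0365},{"dx":0.027,"dy":-0.0365},{"dx":0.027,"dy":-0.0365},{"dx":0.027,"dy":-0.0365},{"dx":0.027,"dy":-0.0365},{"dx":0.027,"dy":-0.0365},{"dx":0.027,"dy":-0.0365},{"dy":-0.04},{"dy":-0.04},{"dy":-0.04},{"dy":-0.04},{"dy":-0.04},{"dy":-0.038},{},{}], "newtons": 60}}

```text
schema error: expected keys claw, dx, dy, dz, wx, wy, wz
```

```bash
python3 -c "
from h import *
to((.452,-.013,.139))"
```

```text
tcp [ 0.2275 -0.6353  0.256 ] shift tool xyz [ 0.4211 -0.5102  0.1173] tool z [-0.     0.001 -1.   ] tool y [ 0.337 -0.941 -0.001] F [ 0.4  0.2 -0.1] t 0.3 w 1.0
```

Emit:
{"op": "drive_tool", "data": {"increments": [{"dx":0,"dy":0,"dz":0,"wx":0,"wy":0,"wz":7.65,"claw":0.06},{"dx":0,"dy":0,"dz":0,"wx":0,"wy":0,"wz":7.65,"claw":0.06},{"dx":0.027,"dy":-0.0365,"dz":0,"wx":0,"wy":0,"wz":0,"claw":0.06},{"dx":0.027,"dy":-0.0365,"dz":0,"wx":0,"wy":0,"wz":0,"claw":0.06},{"dx":0.027,"dy":-0.0365,"dz":0,"wx":0,"wy":0,"wz":0,"claw":0.06},{"dx":0.027,"dy":-0.0365,"dz":0,"wx":0,"wy":0,"wz":0,"claw":0.06},{"dx":0.027,"dy":-0.0365,"dz":0,"wx":0,"wy":0,"wz":0,"claw":0.06},{"dx":0.027,"dy":-0.0365,"dz":0,"wx":0,"wy":0,"wz":0,"claw":0.06},{"dx":0.027,"dy":-0.0365,"dz":0,"wx":0,"wy":0,"wz":0,"claw":0.06},{"dx":0.027,"dy":-0.0365,"dz":0,"wx":0,"wy":0,"wz":0,"claw":0.06},{"dx":0.027,"dy":-0.0365,"dz":0,"wx":0,"wy":0,"wz":0,"claw":0.06},{"dx":0.027,"dy":-0.0365,"dz":0,"wx":0,"wy":0,"wz":0,"claw":0.06},{"dx":0,"dy":-0.04,"dz":0,"wx":0,"wy":0,"wz":0,"claw":0.06},{"dx":0,"dy":-0.04,"dz":0,"wx":0,"wy":0,"wz":0,"claw":0.06},{"dx":0,"dy":-0.04,"dz":0,"wx":0,"wy":0,"wz":0,"claw":0.06},{"dx":0,"dy":-0.04,"dz":0,"wx":0,"wy":0,"wz":0,"claw":0.06},{"dx":0,"dy":-0.04,"dz":0,"wx":0,"wy":0,"wz":0,"claw":0.06},{"dx":0,"dy":-0.038,"dz":0,"wx":0,"wy":0,"wz":0,"claw":0.06},{"dx":0,"dy":0,"dz":0,"wx":0,"wy":0,"wz":0,"claw":0.06},{"dx":0,"dy":0,"dz":0,"wx":0,"wy":0,"wz":0,"claw":0.06}], "newtons": 60}}

```text
t: 2.8
eef_pos: [0.4505, -0.0141, 0.2564]
tool_rot: [0.0, 0.999, 0.038, 0.0]
contact_force: [0.3, 0.2, 0.3]
gripper_width: 0.701
grasp_force: 0.0
```

```bash
python3 -c "
from h import *
to((.452,-.013,.139))
print(get_obs()['q'].round(2))"
```

```text
tcp [ 0.4505 -0.0141  0.2564] shift tool xyz [ 0.0015 -0.0011  0.1174] tool z [ 0. -0. -1.] tool y [ 0.076 -0.997  0.   ] F [0.3 0.2 0.3] t 2.8 w 0.701
[ 0.17  0.12 -0.3   2.05  0.04  0.97 -1.65]
```

Emit:
{"op": "drive_tool", "data": {"increments": [{"dx":0.0015,"dy":-0.001,"dz":0.035,"wx":0,"wy":0,"wz":0,"claw":0.06},{"dx":0,"dy":0,"dz":0.042,"wx":0,"wy":0,"wz":0,"claw":0.06},{"dx":0,"dy":0,"dz":0.04,"wx":0,"wy":0,"wz":0,"claw":0.06},{"dx":0,"dy":0,"dz":0,"wx":0,"wy":0,"wz":0,"claw":0.06},{"dx":0,"dy":0,"dz":0,"wx":0,"wy":0,"wz":0,"claw":0.015},{"dx":0,"dy":0,"dz":0,"wx":0,"wy":0,"wz":0,"claw":0.015},{"dx":0,"dy":0,"dz":0,"wx":0,"wy":0,"wz":0,"claw":0.015},{"dx":0,"dy":0,"dz":0,"wx":0,"wy":0,"wz":0,"claw":0.015},{"dx":0,"dy":0,"dz":0,"wx":0,"wy":0,"wz":0,"claw":0.015},{"dx":0,"dy":0,"dz":0,"wx":0,"wy":0,"wz":0,"claw":0.015}], "newtons": 80}}

```text
t: 4.05
eef_pos: [0.4533, -0.0123, 0.1411]
tool_rot: [0.0, 0.999, 0.038, 0.002]
contact_force: [-1.3, 0.9, 7.6]
gripper_width: 0.242
grasp_force: 78.2
```

```bash
python3 -c "
from h import *
to((.542,-.018,.17))"
```

```text
tcp [ 0.4533 -0.0123  0.1411] shift tool xyz [ 0.0881  0.0125 -0.0286] tool z [ 0.004 -0.    -1.   ] tool y [ 0.077 -0.997  0.   ] F [-1.3  0.9  7.6] t 4.05 w 0.242
```

Emit:
{"op": "drive_tool", "data": {"increments": [{"dx":0,"dy":0,"dz":-0.015,"wx":0,"wy":0,"wz":0,"claw":0.015},{"dx":0,"dy":0,"dz":-0.015,"wx":0,"wy":0,"wz":0,"claw":0.015},{"dx":0.025,"dy":0.003,"dz":0,"wx":0,"wy":0,"wz":0,"claw":0.015},{"dx":0.025,"dy":0.004,"dz":0,"wx":0,"wy":0,"wz":0,"claw":0.015},{"dx":0.025,"dy":0.003,"dz":0,"wx":0,"wy":0,"wz":0,"claw":0.015},{"dx":0.018,"dy":0.002,"dz":0,"wx":0,"wy":0,"wz":0,"claw":0.015},{"dx":0,"dy":0,"dz":0.01,"wx":0,"wy":0,"wz":0,"claw":0.015},{"dx":0,"dy":0,"dz":0.008,"wx":0,"wy":0,"wz":0,"claw":0.015},{"dx":0,"dy":0,"dz":0,"wx":0,"wy":0,"wz":0,"claw":0.015},{"dx":0,"dy":0,"dz":0,"wx":0,"wy":0,"wz":0,"claw":0.015}]}}

```text
t: 5.3
eef_pos: [0.5451, -0.0173, 0.1514]
tool_rot: [0.0, 0.999, 0.038, -0.0]
contact_force: [-0.5, -0.0, -0.7]
gripper_width: 0.238
grasp_force: 78.1
```

Run:
```python
from h import *
to((.592,-.0142,.149))
C=cloud()
p=get_obs()['eef_pos'][:2]
print(axis(C,p,.007,(.03,.105)))
n,im,h,P,d=C[0]
cv2.imwrite('pics/s2.png',cv2.resize(im[120:240,170:330,::-1],None,fx=5,fy=5,interpolation=cv2.INTER_CUBIC))
```

```text
tcp [ 0.5451 -0.0173  0.1514] shift tool xyz [0.047  0.0005 0.0024] tool z [-0. -0. -1.] tool y [ 0.077 -0.997  0.   ] F [-0.5 -0.  -0.7] t 5.3 w 0.238
(array([ 0.5433, -0.0178]), 61)
```

View pics/s2.png

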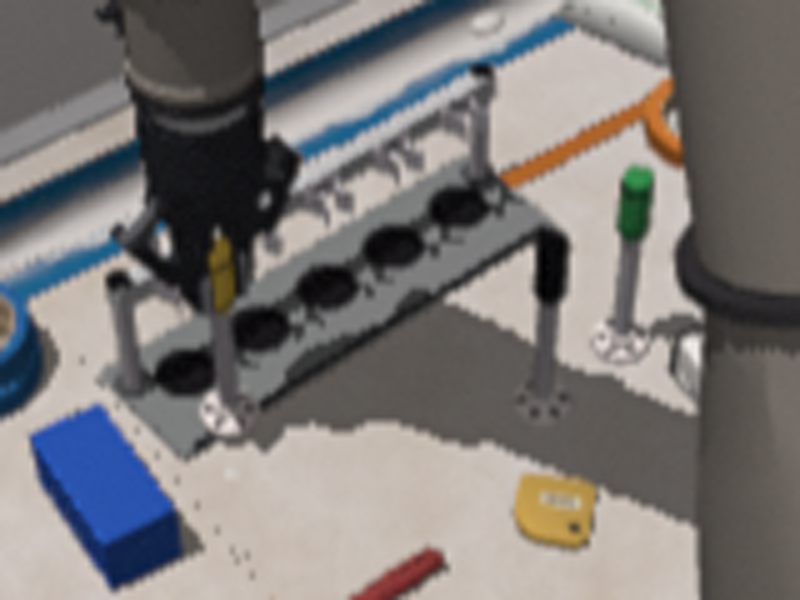

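The picture shows the yellow stirrer upright above the plate, in front of the left-most clip (220,350 in the crop). Pressing it in.

Emit:
{"op": "drive_tool", "data": {"increments": [{"dx":0.01,"dy":0,"dz":0.0015,"wx":0,"wy":0,"wz":0,"claw":0.015},{"dx":0.01,"dy":0,"dz":0,"wx":0,"wy":0,"wz":0,"claw":0.015},{"dx":0.01,"dy":0,"dz":0,"wx":0,"wy":0,"wz":0,"claw":0.015},{"dx":0.006,"dy":0,"dz":0,"wx":0,"wy":0,"wz":0,"claw":0.015},{"dx":0.005,"dy":0,"dz":0,"wx":0,"wy":0,"wz":0,"claw":0.015},{"dx":0.005,"dy":0,"dz":0,"wx":0,"wy":0,"wz":0,"claw":0.015},{"dx":0.003,"dy":0,"dz":0,"wx":0,"wy":0,"wz":0,"claw":0.015},{"dx":0,"dy":0,"dz":0,"wx":0,"wy":0,"wz":0,"claw":0.015},{"dx":0,"dy":0,"dz":0,"wx":0,"wy":0,"wz":0,"claw":0.015}], "newtons": 100}}

```text
t: 6.52
eef_pos: [0.5927, -0.0139, 0.1498]
tool_rot: [0.0, 0.999, 0.038, -0.002]
contact_force: [-6.7, -0.5, 6.8]
gripper_width: 0.235
grasp_force: 97.9
```

Run:
```python
from h import *
to((.592,-.0142,.149))
C=cloud()
p=get_obs()['eef_pos'][:2]
print(axis(C,p,.007,(.02,.04)),axis(C,p,.007,(.04,.085)))
```

```text
tcp [ 0.5927 -0.0139  0.1498] shift tool xyz [-0.0008  0.0002  0.0008] tool z [-0.004 -0.001 -1.   ] tool y [ 0.076 -0.997  0.   ] F [-6.7 -0.5  6.8] t 6.525 w 0.235
(array([ 0.5816, -0.0145]), 21) (array([ 0.5847, -0.015 ]), 42)
```

Emit:
{"op": "drive_tool", "data": {"increments": [{"dx":0.004,"dy":0,"dz":0,"wx":0,"wy":0,"wz":0,"claw":0.015},{"dx":0.004,"dy":0,"dz":0,"wx":0,"wy":0,"wz":0,"claw":0.015},{"dx":0,"dy":0,"dz":0,"wx":0,"wy":0,"wz":0,"claw":0.015},{"dx":0,"dy":0,"dz":0,"wx":0,"wy":0,"wz":0,"claw":0.015}], "newtons": 100}}

```text
t: 7.12
eef_pos: [0.6008, -0.0135, 0.1498]
tool_rot: [0.0, 0.999, 0.038, -0.002]
contact_force: [-7.8, -2.8, 7.4]
gripper_width: 0.231
grasp_force: 98.0
```

Run:
```python
from h import *
to((.592,-.0142,.149))
C=cloud()
p=get_obs()['eef_pos'][:2]
print(axis(C,p,.007,(.02,.04)),axis(C,p,.007,(.04,.085)))
```

```text
tcp [ 0.6008 -0.0135  0.1498] shift tool xyz [-0.0088  0.0001  0.0009] tool z [-0.004 -0.001 -1.   ] tool y [ 0.076 -0.997  0.001] F [-7.8 -2.8  7.4] t 7.125 w 0.231
(array([ 0.5869, -0.0157]), 21) (array([ 0.5819, -0.0146]), 40)
```

Run:
```python
from h import *
C=cloud()
a=C[0][1][150:225,175:255,::-1]; b=C[1][1][120:195,195:275,::-1]
cv2.imwrite('pics/p3.png',np.hstack([cv2.resize(x,(400,375),interpolation=cv2.INTER_CUBIC) for x in(a,b)]))
```

```text
(no output)
```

View pics/p3.png

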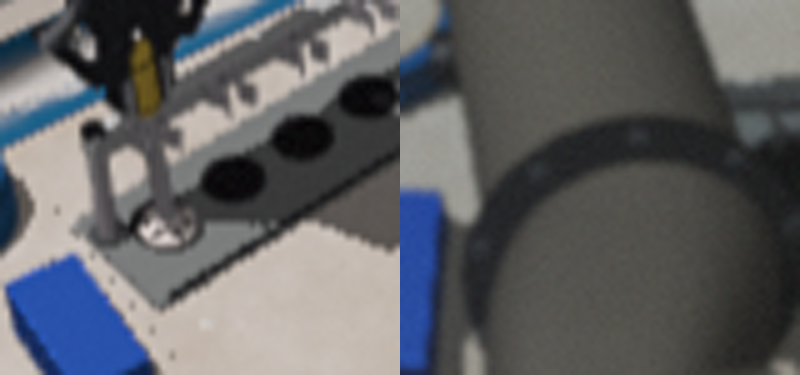

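Only the top moved forward: the grip turns about the closing line and the foot lags, so the stirrer leans and has not snapped in. I'll release it and regrip with the fingers closing along the press direction, so the pads resist the tilt.

Emit:
{"op": "drive_tool", "data": {"increments": [{"dx":-0.006,"dy":0,"dz":0,"wx":0,"wy":0,"wz":0,"claw":0.015},{"dx":-0.006,"dy":0,"dz":0,"wx":0,"wy":0,"wz":0,"claw":0.015},{"dx":-0.005,"dy":0,"dz":0,"wx":0,"wy":0,"wz":0,"claw":0.015},{"dx":0,"dy":0,"dz":0,"wx":0,"wy":0,"wz":0,"claw":0.045},{"dx":0,"dy":0,"dz":0,"wx":0,"wy":0,"wz":0,"claw":0.045},{"dx":0,"dy":0,"dz":0,"wx":0,"wy":0,"wz":0,"claw":0.045},{"dx":0,"dy":0,"dz":-0.03,"wx":0,"wy":0,"wz":0,"claw":0.05},{"dx":0,"dy":0,"dz":-0.04,"wx":0,"wy":0,"wz":0,"claw":0.05},{"dx":0,"dy":0,"dz":-0.03,"wx":0,"wy":0,"wz":0,"claw":0.05},{"dx":0,"dy":0,"dz":0,"wx":0,"wy":0,"wz":-10,"claw":0.05},{"dx":0,"dy":0,"dz":0,"wx":0,"wy":0,"wz":-10,"claw":0.05},{"dx":0,"dy":0,"dz":0,"wx":0,"wy":0,"wz":-10,"claw":0.05},{"dx":0,"dy":0,"dz":0,"wx":0,"wy":0,"wz":-10,"claw":0.05},{"dx":0,"dy":0,"dz":0,"wx":0,"wy":0,"wz":-10,"claw":0.05},{"dx":0,"dy":0,"dz":0,"wx":0,"wy":0,"wz":-10,"claw":0.05},{"dx":0,"dy":0,"dz":0,"wx":0,"wy":0,"wz":-10,"claw":0.05},{"dx":0,"dy":0,"dz":0,"wx":0,"wy":0,"wz":-10,"claw":0.05},{"dx":0,"dy":0,"dz":0,"wx":0,"wy":0,"wz":-10,"claw":0.05},{"dx":0,"dy":0,"dz":0,"wx":0,"wy":0,"wz":0,"claw":0.05}]}}

```text
t: 9.7
eef_pos: [0.5854, -0.0143, 0.2497]
tool_rot: [-0.0, 0.68, 0.733, 0.0]
contact_force: [-1.0, 0.7, -0.3]
gripper_width: 0.585
grasp_force: 0.0
```

Run:
```python
from h import *
to((.585,-.015,.143))
C=cloud()
for g in((.58,-.015),(.59,-.015)):
  g=np.array(g);print(axis(C,g,.007,(.03,.085)),axis(C,g,.011,(.125,.17)))
```

```text
tcp [ 0.5854 -0.0143  0.2497] shift tool xyz [-0.0007 -0.0005  0.1067] tool z [-0.  0. -1.] tool y [ 0.997  0.075 -0.   ] F [-1.   0.7 -0.3] t 9.7 w 0.585
(array([ 0.5711, -0.0169]), 44) (array([ 0.5718, -0.0177]), 78)
(array([ 0.5699, -0.0041]), 8) (array([ 0.5816, -0.0131]), 18)
```

Emit:
{"op": "drive_tool", "data": {"increments": [{"dx":-0.0015,"dy":-0.0145,"dz":0.03,"wx":0,"wy":0,"wz":0,"claw":0.05},{"dx":0,"dy":0,"dz":0.04,"wx":0,"wy":0,"wz":0,"claw":0.05},{"dx":0,"dy":0,"dz":0.036,"wx":0,"wy":0,"wz":0,"claw":0.05},{"dx":0,"dy":0,"dz":0,"wx":0,"wy":0,"wz":0,"claw":0.05},{"dx":0,"dy":0,"dz":0,"wx":0,"wy":0,"wz":0,"claw":0.015},{"dx":0,"dy":0,"dz":0,"wx":0,"wy":0,"wz":0,"claw":0.015},{"dx":0,"dy":0,"dz":0,"wx":0,"wy":0,"wz":0,"claw":0.015},{"dx":0,"dy":0,"dz":0,"wx":0,"wy":0,"wz":0,"claw":0.015},{"dx":0,"dy":0,"dz":0,"wx":0,"wy":0,"wz":0,"claw":0.015},{"dx":0,"dy":0.005,"dz":0,"wx":0,"wy":0,"wz":0,"claw":0.015},{"dx":0,"dy":0.005,"dz":0,"wx":0,"wy":0,"wz":0,"claw":0.015},{"dx":0,"dy":0.004,"dz":0,"wx":0,"wy":0,"wz":0,"claw":0.015},{"dx":0,"dy":0.004,"dz":0,"wx":0,"wy":0,"wz":0,"claw":0.015},{"dx":0,"dy":0.004,"dz":0,"wx":0,"wy":0,"wz":0,"claw":0.015},{"dx":0,"dy":0,"dz":0,"wx":0,"wy":0,"wz":0,"claw":0.015},{"dx":0,"dy":0,"dz":0,"wx":0,"wy":0,"wz":0,"claw":0.015}], "newtons": 110}}

```text
t: 11.8
eef_pos: [0.5829, -0.0159, 0.1464]
tool_rot: [-0.006, 0.68, 0.733, -0.01]
contact_force: [-35.3, -2.3, 52.4]
gripper_width: 0.232
grasp_force: 127.0
```

Run:
```python
from h import *
to((.592,-.0142,.144))
C=cloud()
p=get_obs()['eef_pos'][:2]
print(axis(C,p,.007,(.02,.04)),axis(C,p,.007,(.04,.085)))
```

```text
tcp [ 0.5829 -0.0159  0.1464] shift tool xyz [0.001  0.0093 0.0022] tool z [-0.023 -0.006 -1.   ] tool y [ 0.997  0.075 -0.023] F [-35.3  -2.3  52.4] t 11.8 w 0.232
(array([ 0.5668, -0.0125]), 22) (array([ 0.5765, -0.0163]), 41)
```

Emit:
{"op": "drive_tool", "data": {"increments": [{"dx":0,"dy":-0.007,"dz":-0.004,"wx":0,"wy":0,"wz":0,"claw":0.015},{"dx":0,"dy":0,"dz":0,"wx":0,"wy":0,"wz":0,"claw":0.015},{"dx":0,"dy":0,"dz":0,"wx":0,"wy":0,"wz":0,"claw":0.015}]}}

```text
t: 12.28
eef_pos: [0.5858, -0.0159, 0.1477]
tool_rot: [-0.0, 0.68, 0.734, -0.0]
contact_force: [-3.2, -1.4, 0.9]
gripper_width: 0.23
grasp_force: 111.1
```

Run:
```python
from h import *
to((.592,-.0142,.144))
C=cloud()
p=get_obs()['eef_pos'][:2]
print(axis(C,p,.007,(.02,.05)),axis(C,p,.007,(.05,.085)),axis(C,p,.007,(.02,.1)))
a=C[0][1][150:225,175:255,::-1]
cv2.imwrite('pics/p4.png',cv2.resize(a,(640,600),interpolation=cv2.INTER_CUBIC))
```

```text
tcp [ 0.5858 -0.0159  0.1477] shift tool xyz [0.0012 0.0063 0.0037] tool z [-0.001 -0.    -1.   ] tool y [ 0.997  0.076 -0.001] F [-3.2 -1.4  0.9] t 12.275 w 0.23
(array([ 0.5847, -0.0156]), 25) (array([ 0.5839, -0.0164]), 29) (array([ 0.5847, -0.0156]), 88)
```

View pics/p4.png

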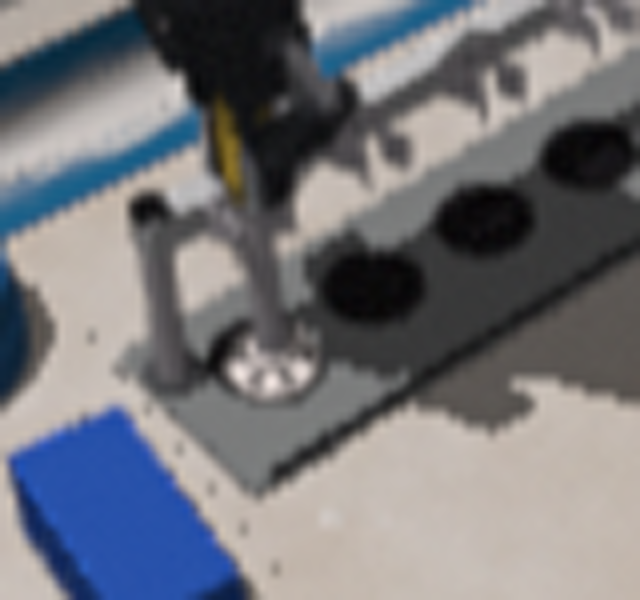

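Stirrer upright, foot almost covering the black seat disc; vertical load gone. Press on.

Emit:
{"op": "drive_tool", "data": {"increments": [{"dx":0,"dy":0.003,"dz":0,"wx":0,"wy":0,"wz":0,"claw":0.015},{"dx":0,"dy":0.003,"dz":0,"wx":0,"wy":0,"wz":0,"claw":0.015},{"dx":0,"dy":0.003,"dz":0,"wx":0,"wy":0,"wz":0,"claw":0.015},{"dx":0,"dy":0,"dz":0,"wx":0,"wy":0,"wz":0,"claw":0.015},{"dx":0,"dy":0,"dz":0,"wx":0,"wy":0,"wz":0,"claw":0.015}]}}

```text
t: 13.0
eef_pos: [0.596, -0.015, 0.1481]
tool_rot: [0.001, 0.679, 0.734, 0.001]
contact_force: [1.3, -0.8, -2.5]
gripper_width: 0.23
grasp_force: 111.1
```

Run:
```python
from h import *
to((.592,-.0142,.144))
C=cloud()
p=get_obs()['eef_pos'][:2]
print(axis(C,p,.007,(.02,.05)),axis(C,p,.007,(.05,.085)),axis(C,p,.007,(.02,.1)))
```

```text
tcp [ 0.596  -0.015   0.1481] shift tool xyz [ 0.0011 -0.0039  0.0041] tool z [ 0.002  0.    -1.   ] tool y [0.997 0.077 0.002] F [ 1.3 -0.8 -2.5] t 13.0 w 0.23
(array([ 0.5939, -0.0142]), 32) (array([ 0.5952, -0.015 ]), 24) (array([ 0.5938, -0.0141]), 87)
```

Emit:
{"op": "drive_tool", "data": {"increments": [{"dx":0,"dy":0,"dz":0.0015,"wx":0,"wy":0,"wz":0,"claw":0.015},{"dx":0,"dy":0,"dz":0.0015,"wx":0,"wy":0,"wz":0,"claw":0.015},{"dx":0,"dy":0,"dz":0,"wx":0,"wy":0,"wz":0,"claw":0.015}]}}

```text
t: 13.48
eef_pos: [0.5959, -0.0152, 0.1459]
tool_rot: [0.001, 0.68, 0.734, 0.001]
contact_force: [0.6, -3.2, 6.4]
gripper_width: 0.23
grasp_force: 112.6
```

Run:
```python
from h import *
to((.592,-.0142,.144))
C=cloud()
# foot top height near rod: white disc
for n,im,h,P,d in C:
    r=np.hypot(P[...,0]-.595,P[...,1]+.0145)
    m=(r>.009)&(r<.019)&(P[...,2]<.04)&(P[...,2]>-.01)&(d>0)&(im.min(-1)>110)
    print(n,m.sum(),np.median(P[m][:,2]) if m.sum() else 0)
```

```text
tcp [ 0.5959 -0.0152  0.1459] shift tool xyz [ 0.0013 -0.0038  0.0019] tool z [ 0.002 -0.    -1.   ] tool y [0.997 0.076 0.002] F [ 0.6 -3.2  6.4] t 13.475 w 0.23
scene 28 0.01326716492674761
top 7 0.014790765448039986
```

Emit:
{"op": "drive_tool", "data": {"increments": [{"dx":0,"dy":0,"dz":0,"wx":0,"wy":0,"wz":0,"claw":0.045},{"dx":0,"dy":0,"dz":0,"wx":0,"wy":0,"wz":0,"claw":0.045},{"dx":0,"dy":0,"dz":0,"wx":0,"wy":0,"wz":0,"claw":0.045},{"dx":0,"dy":0,"dz":-0.03,"wx":0,"wy":0,"wz":0,"claw":0.05},{"dx":0,"dy":0,"dz":-0.04,"wx":0,"wy":0,"wz":0,"claw":0.05},{"dx":0,"dy":0,"dz":-0.035,"wx":0,"wy":0,"wz":0,"claw":0.05},{"dx":-0.034,"dy":-0.0355,"dz":0,"wx":0,"wy":0,"wz":0,"claw":0.05},{"dx":-0.034,"dy":-0.0355,"dz":0,"wx":0,"wy":0,"wz":0,"claw":0.05},{"dx":-0.034,"dy":-0.0355,"dz":0,"wx":0,"wy":0,"wz":0,"claw":0.05},{"dx":-0.034,"dy":-0.0355,"dz":0,"wx":0,"wy":0,"wz":0,"claw":0.05},{"dx":-0.034,"dy":-0.0355,"dz":0,"wx":0,"wy":0,"wz":0,"claw":0.05},{"dx":0,"dy":0,"dz":0,"wx":0,"wy":0,"wz":0,"claw":0.05},{"dx":0,"dy":0,"dz":0,"wx":0,"wy":0,"wz":0,"claw":0.05}], "newtons": 80}}

```text
t: 15.2
eef_pos: [0.4314, -0.1977, 0.2499]
tool_rot: [0.0, 0.679, 0.734, 0.0]
contact_force: [0.1, 0.9, 0.8]
gripper_width: 0.585
grasp_force: 0.0
```

Run:
```python
from h import *
to((.4321,-.1985,.141))
C=cloud()
p=np.array((.594,-.0145))
print('yellow',axis(C,p,.007,(.02,.085)),axis(C,p,.011))
```

```text
tcp [ 0.4314 -0.1977  0.2499] shift tool xyz [-0.0009  0.0005  0.1089] tool z [ 0.001  0.    -1.   ] tool y [0.997 0.077 0.001] F [0.1 0.9 0.8] t 15.2 w 0.585
yellow (array([ 0.5931, -0.0151]), 92) (array([ 0.5943, -0.0152]), 98)
```

Emit:
{"op": "drive_tool", "data": {"increments": [{"dx":-0.001,"dy":0.0005,"dz":0.035,"wx":0,"wy":0,"wz":0,"claw":0.05},{"dx":0,"dy":0,"dz":0.04,"wx":0,"wy":0,"wz":0,"claw":0.05},{"dx":0,"dy":0,"dz":0.034,"wx":0,"wy":0,"wz":0,"claw":0.05},{"dx":0,"dy":0,"dz":0,"wx":0,"wy":0,"wz":0,"claw":0.05},{"dx":0,"dy":0,"dz":0,"wx":0,"wy":0,"wz":0,"claw":0.015},{"dx":0,"dy":0,"dz":0,"wx":0,"wy":0,"wz":0,"claw":0.015},{"dx":0,"dy":0,"dz":0,"wx":0,"wy":0,"wz":0,"claw":0.015},{"dx":0,"dy":0,"dz":0,"wx":0,"wy":0,"wz":0,"claw":0.015},{"dx":0,"dy":0,"dz":0,"wx":0,"wy":0,"wz":0,"claw":0.015},{"dx":0,"dy":0,"dz":-0.017,"wx":0,"wy":0,"wz":0,"claw":0.015},{"dx":0,"dy":0,"dz":-0.017,"wx":0,"wy":0,"wz":0,"claw":0.015},{"dx":0.0094,"dy":0.026,"dz":0,"wx":0,"wy":0,"wz":0,"claw":0.015},{"dx":0.0094,"dy":0.026,"dz":0,"wx":0,"wy":0,"wz":0,"claw":0.015},{"dx":0.0094,"dy":0.026,"dz":0,"wx":0,"wy":0,"wz":0,"claw":0.015},{"dx":0.0094,"dy":0.026,"dz":0,"wx":0,"wy":0,"wz":0,"claw":0.015},{"dx":0.0094,"dy":0.026,"dz":0,"wx":0,"wy":0,"wz":0,"claw":0.015},{"dx":0,"dy":0,"dz":0.012,"wx":0,"wy":0,"wz":0,"claw":0.015},{"dx":0,"dy":0,"dz":0.01,"wx":0,"wy":0,"wz":0,"claw":0.015},{"dx":0,"dy":0,"dz":0,"wx":0,"wy":0,"wz":0,"claw":0.015},{"dx":0,"dy":0,"dz":0,"wx":0,"wy":0,"wz":0,"claw":0.015}], "newtons": 90}}

```text
t: 17.8
eef_pos: [0.5572, -0.1428, 0.153]
tool_rot: [-0.0, 0.68, 0.733, -0.0]
contact_force: [-0.7, 0.5, -0.6]
gripper_width: 0.24
grasp_force: 88.1
```

```bash
cat >> h.py <<'E'
def chk(seat):
    s=np.array(seat);to((*s,.149));C=cloud();p=get_obs()['eef_pos'][:2]
    for zr in((.02,.05),(.05,.085),(.02,.1)):
        a=axis(C,p,.007,zr);e=s-a[0];print(a,'to seat x,y rack',(e@[.997,.0763]).round(4),(e@[-.0763,.997]).round(4))
    a=a[0]
    for n,im,h,P,d in C:
        r=np.hypot(P[...,0]-a[0],P[...,1]-a[1])
        m=(r>.009)&(r<.019)&(P[...,2]<.05)&(P[...,2]>.004)&(d>0)&(im.min(-1)>90)
        print(n,m.sum(),'foot top z',np.median(P[m][:,2]).round(4) if m.sum() else 0)
E
python3 -c "
from h import *
chk((.6035,-.1383))"
```

```text
tcp [ 0.5572 -0.1428  0.153 ] shift tool xyz [0.001  0.0465 0.004 ] tool z [-0. -0. -1.] tool y [ 0.997  0.076 -0.   ] F [-0.7  0.5 -0.6] t 17.8 w 0.24
(array([ 0.5543, -0.1387]), 58) to seat x,y rack 0.0491 -0.0034
(array([ 0.5556, -0.1412]), 33) to seat x,y rack 0.048 -0.0008
(array([ 0.5553, -0.1406]), 104) to seat x,y rack 0.0482 -0.0014
scene 45 foot top z 0.0156
top 47 foot top z 0.0184
```

Emit:
{"op": "drive_tool", "data": {"increments": [{"dx":0,"dy":0.01,"dz":0,"wx":0,"wy":0,"wz":0,"claw":0.015},{"dx":0,"dy":0.01,"dz":0,"wx":0,"wy":0,"wz":0,"claw":0.015},{"dx":0,"dy":0.01,"dz":0,"wx":0,"wy":0,"wz":0,"claw":0.015},{"dx":0,"dy":0.006,"dz":0,"wx":0,"wy":0,"wz":0,"claw":0.015},{"dx":0,"dy":0.004,"dz":0,"wx":0,"wy":0,"wz":0,"claw":0.015},{"dx":0,"dy":0.004,"dz":0,"wx":0,"wy":0,"wz":0,"claw":0.015},{"dx":0,"dy":0.003,"dz":0,"wx":0,"wy":0,"wz":0,"claw":0.015},{"dx":0,"dy":0.003,"dz":0,"wx":0,"wy":0,"wz":0,"claw":0.015},{"dx":0,"dy":0,"dz":0,"wx":0,"wy":0,"wz":0,"claw":0.015},{"dx":0,"dy":0,"dz":0,"wx":0,"wy":0,"wz":0,"claw":0.015}], "newtons": 110}}

```text
t: 19.15
eef_pos: [0.6056, -0.1388, 0.1529]
tool_rot: [-0.001, 0.68, 0.734, -0.002]
contact_force: [-9.5, -0.9, 6.4]
gripper_width: 0.229
grasp_force: 108.9
```

```bash
python3 -c "
from h import *
chk((.6035,-.1383))"
```

```text
tcp [ 0.6056 -0.1388  0.1529] shift tool xyz [ 0.0006 -0.002   0.004 ] tool z [-0.005 -0.001 -1.   ] tool y [ 0.997  0.076 -0.005] F [-9.5 -0.9  6.4] t 19.15 w 0.229
(array([ 0.6006, -0.1368]), 63) to seat x,y rack 0.0028 -0.0017
(array([ 0.604 , -0.1374]), 25) to seat x,y rack -0.0006 -0.0009
(array([ 0.6014, -0.1363]), 129) to seat x,y rack 0.0019 -0.0022
scene 30 foot top z 0.0162
top 40 foot top z 0.018
```

Emit:
{"op": "drive_tool", "data": {"increments": [{"dx":0,"dy":-0.002,"dz":0.001,"wx":0,"wy":0,"wz":0,"claw":0.015},{"dx":0,"dy":0,"dz":0,"wx":0,"wy":0,"wz":0,"claw":0.045},{"dx":0,"dy":0,"dz":0,"wx":0,"wy":0,"wz":0,"claw":0.045},{"dx":0,"dy":0,"dz":0,"wx":0,"wy":0,"wz":0,"claw":0.045},{"dx":0,"dy":0,"dz":-0.03,"wx":0,"wy":0,"wz":0,"claw":0.05},{"dx":0,"dy":0,"dz":-0.04,"wx":0,"wy":0,"wz":0,"claw":0.05},{"dx":0,"dy":0,"dz":-0.03,"wx":0,"wy":0,"wz":0,"claw":0.05},{"dx":-0.0253,"dy":-0.0345,"dz":0,"wx":0,"wy":0,"wz":0,"claw":0.05},{"dx":-0.0253,"dy":-0.0345,"dz":0,"wx":0,"wy":0,"wz":0,"claw":0.05},{"dx":-0.0253,"dy":-0.0345,"dz":0,"wx":0,"wy":0,"wz":0,"claw":0.05},{"dx":-0.0253,"dy":-0.0345,"dz":0,"wx":0,"wy":0,"wz":0,"claw":0.05},{"dx":-0.0253,"dy":-0.0345,"dz":0,"wx":0,"wy":0,"wz":0,"claw":0.05},{"dx":0,"dy":0,"dz":0,"wx":0,"wy":0,"wz":0,"claw":0.05},{"dx":0,"dy":0,"dz":0,"wx":0,"wy":0,"wz":0,"claw":0.05}], "newtons": 90}}

```text
t: 21.0
eef_pos: [0.444, -0.2775, 0.2521]
tool_rot: [0.0, 0.679, 0.734, 0.0]
contact_force: [0.7, 0.3, 0.3]
gripper_width: 0.582
grasp_force: 0.0
```

Run:
```python
from h import *
to((.444,-.278,.141))
C=cloud()
for p in((.594,-.0145),(.602,-.138),(.444,-.278),(.43,-.371)):
    p=np.array(p);print(axis(C,p,.007,(.02,.085)),axis(C,p,.011,(.125,.17)))
```

```text
tcp [ 0.444  -0.2775  0.2521] shift tool xyz [-0.0005 -0.0002  0.1111] tool z [ 0.001  0.    -1.   ] tool y [0.997 0.077 0.001] F [0.7 0.3 0.3] t 21.0 w 0.582
(array([ 0.5934, -0.0151]), 97) (array([ 0.5942, -0.0153]), 130)
(array([ 0.6012, -0.1383]), 108) (array([ 0.6032, -0.1385]), 112)
(array([ 0.4436, -0.2781]), 80) (array([ 0.4455, -0.2788]), 101)
(array([ 0.4307, -0.3714]), 53) (array([ 0.4306, -0.3717]), 74)
```

Emit:
{"op": "drive_tool", "data": {"increments": [{"dx":-0.0005,"dy":0,"dz":0.035,"wx":0,"wy":0,"wz":0,"claw":0.05},{"dx":0,"dy":0,"dz":0.04,"wx":0,"wy":0,"wz":0,"claw":0.05},{"dx":0,"dy":0,"dz":0.036,"wx":0,"wy":0,"wz":0,"claw":0.05},{"dx":0,"dy":0,"dz":0,"wx":0,"wy":0,"wz":0,"claw":0.05},{"dx":0,"dy":0,"dz":0,"wx":0,"wy":0,"wz":0,"claw":0.015},{"dx":0,"dy":0,"dz":0,"wx":0,"wy":0,"wz":0,"claw":0.015},{"dx":0,"dy":0,"dz":0,"wx":0,"wy":0,"wz":0,"claw":0.015},{"dx":0,"dy":0,"dz":0,"wx":0,"wy":0,"wz":0,"claw":0.015},{"dx":0,"dy":0,"dz":0,"wx":0,"wy":0,"wz":0,"claw":0.015},{"dx":0,"dy":0,"dz":-0.017,"wx":0,"wy":0,"wz":0,"claw":0.015},{"dx":0,"dy":0,"dz":-0.017,"wx":0,"wy":0,"wz":0,"claw":0.015},{"dx":0.013,"dy":0.025,"dz":0,"wx":0,"wy":0,"wz":0,"claw":0.015},{"dx":0.013,"dy":0.025,"dz":0,"wx":0,"wy":0,"wz":0,"claw":0.015},{"dx":0.013,"dy":0.025,"dz":0,"wx":0,"wy":0,"wz":0,"claw":0.015},{"dx":0.013,"dy":0.025,"dz":0,"wx":0,"wy":0,"wz":0,"claw":0.015},{"dx":0.013,"dy":0.024,"dz":0,"wx":0,"wy":0,"wz":0,"claw":0.015},{"dx":0,"dy":0,"dz":0.012,"wx":0,"wy":0,"wz":0,"claw":0.015},{"dx":0,"dy":0,"dz":0.01,"wx":0,"wy":0,"wz":0,"claw":0.015},{"dx":0,"dy":0,"dz":0,"wx":0,"wy":0,"wz":0,"claw":0.015},{"dx":0,"dy":0,"dz":0,"wx":0,"wy":0,"wz":0,"claw":0.015}], "newtons": 90}}

```text
t: 23.6
eef_pos: [0.5614, -0.2048, 0.1529]
tool_rot: [-0.0, 0.68, 0.733, -0.0]
contact_force: [-0.3, 0.0, -1.8]
gripper_width: 0.235
grasp_force: 88.1
```

```bash
python3 -c "
from h import *
chk((.6077,-.2))"
```

```text
tcp [ 0.5614 -0.2048  0.1529] shift tool xyz [0.0013 0.0465 0.0039] tool z [-0. -0. -1.] tool y [ 0.997  0.076 -0.   ] F [-0.3  0.  -1.8] t 23.6 w 0.235
(array([ 0.5579, -0.2037]), 61) to seat x,y rack 0.0499 -0.0001
(array([ 0.5599, -0.2041]), 42) to seat x,y rack 0.048 0.0004
(array([ 0.559, -0.204]), 114) to seat x,y rack 0.0489 0.0003
scene 45 foot top z 0.0156
top 57 foot top z 0.0183
```

Same state as the black one; press by the same amount.

Emit:
{"op": "drive_tool", "data": {"increments": [{"dx":0,"dy":0.01,"dz":0,"wx":0,"wy":0,"wz":0,"claw":0.015},{"dx":0,"dy":0.01,"dz":0,"wx":0,"wy":0,"wz":0,"claw":0.015},{"dx":0,"dy":0.01,"dz":0,"wx":0,"wy":0,"wz":0,"claw":0.015},{"dx":0,"dy":0.006,"dz":0,"wx":0,"wy":0,"wz":0,"claw":0.015},{"dx":0,"dy":0.004,"dz":0,"wx":0,"wy":0,"wz":0,"claw":0.015},{"dx":0,"dy":0.004,"dz":0,"wx":0,"wy":0,"wz":0,"claw":0.015},{"dx":0,"dy":0.003,"dz":0,"wx":0,"wy":0,"wz":0,"claw":0.015},{"dx":0,"dy":0.003,"dz":0,"wx":0,"wy":0,"wz":0,"claw":0.015},{"dx":0,"dy":0.001,"dz":0,"wx":0,"wy":0,"wz":0,"claw":0.015},{"dx":0,"dy":0,"dz":0,"wx":0,"wy":0,"wz":0,"claw":0.015}], "newtons": 110}}

```text
t: 24.95
eef_pos: [0.6102, -0.2006, 0.153]
tool_rot: [-0.002, 0.68, 0.733, -0.002]
contact_force: [-11.6, -0.3, 7.8]
gripper_width: 0.229
grasp_force: 108.8
```

```bash
python3 -c "
from h import *
chk((.6077,-.2))"
```

```text
tcp [ 0.6102 -0.2006  0.153 ] shift tool xyz [ 0.0008 -0.0025  0.004 ] tool z [-0.006 -0.001 -1.   ] tool y [ 0.997  0.076 -0.006] F [-11.6  -0.3   7.8] t 24.95 w 0.229
(array([ 0.6058, -0.1986]), 62) to seat x,y rack 0.0018 -0.0015
(array([ 0.6073, -0.2003]), 37) to seat x,y rack 0.0004 0.0003
(array([ 0.6063, -0.1983]), 141) to seat x,y rack 0.0013 -0.0018
scene 28 foot top z 0.0155
top 30 foot top z 0.0185
```

Emit:
{"op": "drive_tool", "data": {"increments": [{"dx":0,"dy":-0.003,"dz":0.001,"wx":0,"wy":0,"wz":0,"claw":0.015},{"dx":0,"dy":0,"dz":0,"wx":0,"wy":0,"wz":0,"claw":0.045},{"dx":0,"dy":0,"dz":0,"wx":0,"wy":0,"wz":0,"claw":0.045},{"dx":0,"dy":0,"dz":0,"wx":0,"wy":0,"wz":0,"claw":0.045},{"dx":0,"dy":0,"dz":-0.03,"wx":0,"wy":0,"wz":0,"claw":0.05},{"dx":0,"dy":0,"dz":-0.04,"wx":0,"wy":0,"wz":0,"claw":0.05},{"dx":0,"dy":0,"dz":-0.03,"wx":0,"wy":0,"wz":0,"claw":0.05},{"dx":-0.0313,"dy":-0.038,"dz":0,"wx":0,"wy":0,"wz":0,"claw":0.05},{"dx":-0.0313,"dy":-0.038,"dz":0,"wx":0,"wy":0,"wz":0,"claw":0.05},{"dx":-0.0313,"dy":-0.038,"dz":0,"wx":0,"wy":0,"wz":0,"claw":0.05},{"dx":-0.0313,"dy":-0.038,"dz":0,"wx":0,"wy":0,"wz":0,"claw":0.05},{"dx":-0.0313,"dy":-0.038,"dz":0,"wx":0,"wy":0,"wz":0,"claw":0.05},{"dx":0,"dy":0,"dz":0,"wx":0,"wy":0,"wz":0,"claw":0.05},{"dx":0,"dy":0,"dz":0,"wx":0,"wy":0,"wz":0,"claw":0.05}], "newtons": 90}}

```text
t: 26.8
eef_pos: [0.433, -0.3707, 0.252]
tool_rot: [0.0, 0.679, 0.734, 0.0]
contact_force: [0.7, 0.1, 0.6]
gripper_width: 0.585
grasp_force: 0.0
```

Run:
```python
from h import *
to((.4303,-.3714,.141))
C=cloud()
for p in((.607,-.2),(.602,-.138)):
    p=np.array(p);print(axis(C,p,.007,(.02,.085)),axis(C,p,.011,(.125,.17)))
```

```text
tcp [ 0.433  -0.3707  0.252 ] shift tool xyz [-0.0005 -0.0028  0.111 ] tool z [ 0.001  0.    -1.   ] tool y [0.997 0.077 0.001] F [0.7 0.1 0.6] t 26.8 w 0.585
(array([ 0.6065, -0.1994]), 103) (array([ 0.6073, -0.2005]), 123)
(array([ 0.6016, -0.1376]), 105) (array([ 0.6032, -0.1382]), 118)
```

Emit:
{"op": "drive_tool", "data": {"increments": [{"dx":-0.0005,"dy":-0.0028,"dz":0.035,"wx":0,"wy":0,"wz":0,"claw":0.05},{"dx":0,"dy":0,"dz":0.04,"wx":0,"wy":0,"wz":0,"claw":0.05},{"dx":0,"dy":0,"dz":0.036,"wx":0,"wy":0,"wz":0,"claw":0.05},{"dx":0,"dy":0,"dz":0,"wx":0,"wy":0,"wz":0,"claw":0.05},{"dx":0,"dy":0,"dz":0,"wx":0,"wy":0,"wz":0,"claw":0.015},{"dx":0,"dy":0,"dz":0,"wx":0,"wy":0,"wz":0,"claw":0.015},{"dx":0,"dy":0,"dz":0,"wx":0,"wy":0,"wz":0,"claw":0.015},{"dx":0,"dy":0,"dz":0,"wx":0,"wy":0,"wz":0,"claw":0.015},{"dx":0,"dy":0,"dz":0,"wx":0,"wy":0,"wz":0,"claw":0.015},{"dx":0,"dy":0,"dz":-0.017,"wx":0,"wy":0,"wz":0,"claw":0.015},{"dx":0,"dy":0,"dz":-0.017,"wx":0,"wy":0,"wz":0,"claw":0.015},{"dx":0.019,"dy":0.029,"dz":0,"wx":0,"wy":0,"wz":0,"claw":0.015},{"dx":0.019,"dy":0.029,"dz":0,"wx":0,"wy":0,"wz":0,"claw":0.015},{"dx":0.019,"dy":0.029,"dz":0,"wx":0,"wy":0,"wz":0,"claw":0.015},{"dx":0.019,"dy":0.029,"dz":0,"wx":0,"wy":0,"wz":0,"claw":0.015},{"dx":0.019,"dy":0.029,"dz":0,"wx":0,"wy":0,"wz":0,"claw":0.015},{"dx":0,"dy":0,"dz":0.012,"wx":0,"wy":0,"wz":0,"claw":0.015},{"dx":0,"dy":0,"dz":0.01,"wx":0,"wy":0,"wz":0,"claw":0.015},{"dx":0,"dy":0,"dz":0,"wx":0,"wy":0,"wz":0,"claw":0.015},{"dx":0,"dy":0,"dz":0,"wx":0,"wy":0,"wz":0,"claw":0.015}], "newtons": 90}}

```text
t: 29.4
eef_pos: [0.5663, -0.2669, 0.153]
tool_rot: [0.0, 0.68, 0.733, -0.0]
contact_force: [0.6, -0.0, 0.3]
gripper_width: 0.236
grasp_force: 88.0
```

```bash
python3 -c "
from h import *
chk((.6125,-.262))"
```

```text
tcp [ 0.5663 -0.2669  0.153 ] shift tool xyz [0.0014 0.0465 0.004 ] tool z [-0. -0. -1.] tool y [ 0.997  0.075 -0.   ] F [ 0.6 -0.   0.3] t 29.4 w 0.236
(array([ 0.5638, -0.2646]), 69) to seat x,y rack 0.0488 -0.0011
(array([ 0.564 , -0.2645]), 47) to seat x,y rack 0.0485 -0.0012
(array([ 0.5639, -0.2648]), 134) to seat x,y rack 0.0487 -0.0009
scene 42 foot top z 0.0146
top 67 foot top z 0.0184
```

Emit:
{"op": "drive_tool", "data": {"increments": [{"dx":0,"dy":0.01,"dz":0,"wx":0,"wy":0,"wz":0,"claw":0.015},{"dx":0,"dy":0.01,"dz":0,"wx":0,"wy":0,"wz":0,"claw":0.015},{"dx":0,"dy":0.01,"dz":0,"wx":0,"wy":0,"wz":0,"claw":0.015},{"dx":0,"dy":0.006,"dz":0,"wx":0,"wy":0,"wz":0,"claw":0.015},{"dx":0,"dy":0.004,"dz":0,"wx":0,"wy":0,"wz":0,"claw":0.015},{"dx":0,"dy":0.004,"dz":0,"wx":0,"wy":0,"wz":0,"claw":0.015},{"dx":0,"dy":0.003,"dz":0,"wx":0,"wy":0,"wz":0,"claw":0.015},{"dx":0,"dy":0.003,"dz":0,"wx":0,"wy":0,"wz":0,"claw":0.015},{"dx":0,"dy":0.001,"dz":0,"wx":0,"wy":0,"wz":0,"claw":0.015},{"dx":0,"dy":0,"dz":0,"wx":0,"wy":0,"wz":0,"claw":0.015}], "newtons": 110}}

```text
t: 30.75
eef_pos: [0.6149, -0.2626, 0.153]
tool_rot: [-0.002, 0.68, 0.733, -0.002]
contact_force: [-10.4, -0.6, 7.2]
gripper_width: 0.23
grasp_force: 108.9
```

```bash
python3 -c "
from h import *
chk((.6125,-.262))"
```

```text
tcp [ 0.6149 -0.2626  0.153 ] shift tool xyz [ 0.0008 -0.0023  0.004 ] tool z [-0.006 -0.    -1.   ] tool y [ 0.997  0.076 -0.006] F [-10.4  -0.6   7.2] t 30.75 w 0.23
(array([ 0.6097, -0.2609]), 66) to seat x,y rack 0.0027 -0.0013
(array([ 0.6115, -0.2615]), 39) to seat x,y rack 0.001 -0.0006
(array([ 0.6103, -0.26  ]), 150) to seat x,y rack 0.002 -0.0022
scene 19 foot top z 0.0156
top 32 foot top z 0.0182
```

Emit:
{"op": "drive_tool", "data": {"increments": [{"dx":0,"dy":-0.003,"dz":0.001,"wx":0,"wy":0,"wz":0,"claw":0.015},{"dx":0,"dy":0,"dz":0,"wx":0,"wy":0,"wz":0,"claw":0.045},{"dx":0,"dy":0,"dz":0,"wx":0,"wy":0,"wz":0,"claw":0.045},{"dx":0,"dy":0,"dz":0,"wx":0,"wy":0,"wz":0,"claw":0.045},{"dx":0,"dy":0,"dz":-0.03,"wx":0,"wy":0,"wz":0,"claw":0.05},{"dx":0,"dy":0,"dz":-0.05,"wx":0,"wy":0,"wz":0,"claw":0.08},{"dx":0,"dy":0,"dz":-0.05,"wx":0,"wy":0,"wz":0,"claw":0.08},{"dx":0.0455,"dy":-0.017,"dz":0,"wx":0,"wy":0,"wz":0,"claw":0.08},{"dx":0.0455,"dy":-0.017,"dz":0,"wx":0,"wy":0,"wz":0,"claw":0.08},{"dx":0.0455,"dy":-0.017,"dz":0,"wx":0,"wy":0,"wz":0,"claw":0.08},{"dx":0.0455,"dy":-0.017,"dz":0,"wx":0,"wy":0,"wz":0,"claw":0.08},{"dx":0.0455,"dy":-0.017,"dz":0,"wx":0,"wy":0,"wz":0,"claw":0.08},{"dx":0.0455,"dy":-0.017,"dz":0,"wx":0,"wy":0,"wz":0,"claw":0.08},{"dx":0.0455,"dy":-0.017,"dz":0,"wx":0,"wy":0,"wz":0,"claw":0.08},{"dx":0.0455,"dy":-0.017,"dz":0,"wx":0,"wy":0,"wz":0,"claw":0.08},{"dx":0,"dy":0,"dz":0,"wx":0,"wy":0,"wz":0,"claw":0.08}], "newtons": 60}}

```text
t: 32.85
eef_pos: [0.45, 0.0942, 0.2824]
tool_rot: [0.0, 0.677, 0.736, 0.001]
contact_force: [0.5, -1.0, 0.1]
gripper_width: 0.937
grasp_force: 0.0
```

Emit:
{"op": "drive_tool", "data": {"increments": [{"dx":0,"dy":0,"dz":0,"wx":0,"wy":0,"wz":9.72,"claw":0.08},{"dx":0,"dy":0,"dz":0,"wx":0,"wy":0,"wz":9.72,"claw":0.08},{"dx":0,"dy":0,"dz":0,"wx":0,"wy":0,"wz":9.72,"claw":0.08},{"dx":0,"dy":0,"dz":0,"wx":0,"wy":0,"wz":9.72,"claw":0.08},{"dx":0,"dy":0,"dz":0,"wx":0,"wy":0,"wz":9.72,"claw":0.08},{"dx":0,"dy":0,"dz":0,"wx":0,"wy":0,"wz":9.72,"claw":0.08},{"dx":0,"dy":0,"dz":0,"wx":0,"wy":0,"wz":9.72,"claw":0.08},{"dx":0,"dy":0,"dz":0,"wx":0,"wy":0,"wz":9.72,"claw":0.08},{"dx":0,"dy":0,"dz":0,"wx":0,"wy":0,"wz":9.72,"claw":0.08},{"dx":0,"dy":0,"dz":0,"wx":0,"wy":0,"wz":9.72,"claw":0.08},{"dx":0,"dy":0,"dz":0,"wx":0,"wy":9,"wz":0,"claw":0.08},{"dx":0,"dy":0,"dz":0,"wx":0,"wy":9,"wz":0,"claw":0.08},{"dx":0,"dy":0,"dz":0,"wx":0,"wy":9,"wz":0,"claw":0.08},{"dx":0,"dy":0,"dz":0,"wx":0,"wy":9,"wz":0,"claw":0.08},{"dx":0,"dy":0,"dz":0,"wx":0,"wy":9,"wz":0,"claw":0.08},{"dx":0,"dy":0,"dz":0,"wx":0,"wy":0,"wz":0,"claw":0.08}]}}

```text
t: 34.85
eef_pos: [0.4553, 0.0826, 0.2893]
tool_rot: [0.013, 0.941, -0.031, 0.338]
contact_force: [-0.9, 0.2, 0.1]
gripper_width: 0.94
grasp_force: 0.0
```

```bash
cat >> h.py <<'E'
def pegfit(C):
    # rim of the peg foot is outlined by depth at z~8mm, top by points z>.06
    for n,im,h,P,d in C:
        m=(d>0)&(P[...,2]>.03)&(P[...,2]<.08)&(np.hypot(P[...,0]-.53,P[...,1]-.28)<.04)
        if m.sum(): print('peg',n,m.sum(),P[m].mean(0).round(4),P[m][:,2].max().round(3))
    print([axis(C,np.array(g),.010,(.015,.06)) for g in((.53,.28),(.54,.284))])
E
python3 - <<'E'
from h import *
to((.407,.094,.12));print(get_obs()['q'].round(2))
C=cloud()
for p in((.594,-.0145),(.602,-.138),(.607,-.2),(.611,-.261)):
    p=np.array(p);print(axis(C,p,.007,(.02,.085)),axis(C,p,.011,(.125,.17)))
pegfit(C)
try: print(potbox(C,(.519,.089)))
except Exception as e: print(e)
for k in(0,1): cv2.imwrite('pics/v%d.png'%k,cv2.resize(C[k][1][...,::-1],None,fx=1.5,fy=1.5))
E
```

```text
tcp [0.4553 0.0826 0.2893] shift tool xyz [-0.1454 -0.0086  0.0994] tool z [ 0.634 -0.045 -0.772] tool y [-0.067 -0.998  0.003] F [-0.9  0.2  0.1] t 34.85 w 0.94
[ 0.39 -0.16 -0.83  2.38  0.71  0.34 -2.72]
(array([ 0.5924, -0.0147]), 86) (array([ 0.5926, -0.014 ]), 48)
(array([ 0.6006, -0.1367]), 52) (array([ 0.6021, -0.1378]), 46)
(array([ 0.6056, -0.1995]), 54) (array([ 0.6064, -0.1995]), 48)
(array([ 0.61  , -0.2613]), 53) (array([ 0.6112, -0.2617]), 47)
peg scene 64 [0.5384 0.2857 0.0524] 0.069
peg top 65 [0.5381 0.2822 0.056 ] 0.071
[(array([0.5276, 0.2811]), 108), (array([0.5433, 0.2844]), 109)]
((509.20947265625, 49.823280334472656), (106.38917541503906, 50.41281509399414), 6.277726650238037)
```

View pics/v0.png

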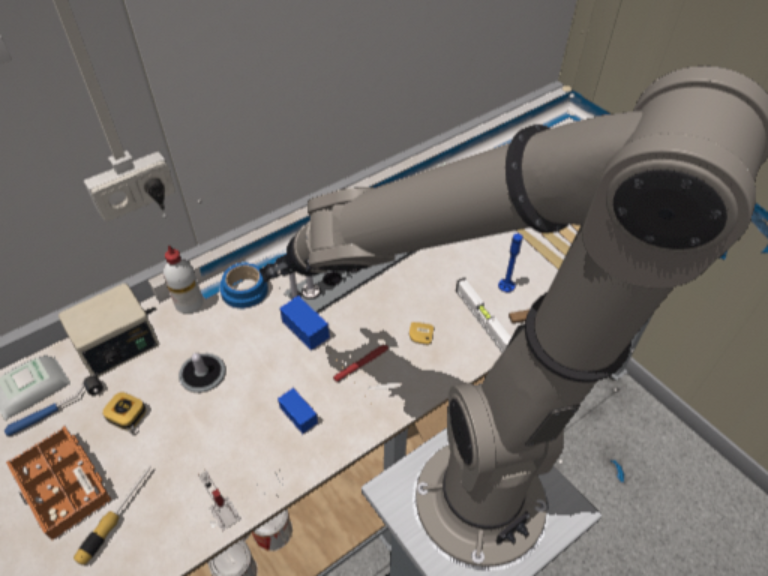

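The view shows all four stirrers in the rack (three partly hidden by the arm) and no red one anywhere. The pot has been knocked: its new centre is (0.509, 0.050) with its axis at +6.3°. I'll grasp it near the closed end with the tool tilted 30° forward, then flip it with a half spin and more tilt.

```bash
cat >> h.py <<'E'
def pose(az,tilt,flip=False):
    a,t=np.radians([az,tilt]);u=np.array([np.cos(a),np.sin(a),0]);z=np.sin(t)*u-np.cos(t)*np.array([0,0,1])
    y=np.array([np.sin(a),-np.cos(a),0])*(-1 if flip else 1)
    return np.stack([np.cross(y,z),y,z],1)
def go(T,az,tilt,flip=False):
    o=get_obs();q=o['tool_rot'];R=Rn.from_quat([q[1],q[2],q[3],q[0]]).as_matrix();D=pose(az,tilt,flip)
    e=np.array(T)-o['eef_pos']
    print('tcp',o['eef_pos'].round(4),'turn',np.degrees(Rn.from_matrix(R.T@D).as_rotvec()).round(2),'shift now',(R.T@e).round(4),'shift after turn',(D.T@e).round(4),'q',o['q'].round(2),'F',o['contact_force'].round(1),'w',o['gripper_width'].round(3),o['t'])
E
python3 -c "
from h import *
go((.439,.042,.124),6.28,30)"
```

```text
Traceback (most recent call last):
  File "h.py", line 67, in go
    print('tcp',o['eef_pos'].round(4),'turn',np.degrees(Rn.from_matrix(R.T@D).as_rotvec()).round(2),'shift now',(R.T@e).round(4),'shift after turn',(D.T@e).round(4),'q',o['q'].round(2),'F',o['contact_force'].round(1),'w',o['gripper_width'].round(3),o['t'])
                                                                                                                                                                                                                             ^^^^^^^^^^^^^^^^^^^^^^^^
AttributeError: 'float' object has no attribute 'round'
```

```bash
sed -i "s/o\['gripper_width'\].round(3)/round(o['gripper_width'],3)/" h.py
python3 -c "
from h import *
go((.439,.042,.124),6.28,30)"
```

```text
tcp [0.4562 0.0839 0.2899] turn [ 5.77 -9.45 -8.26] shift now [-0.1166  0.0429  0.1189] shift after turn [-0.1018  0.0398  0.1328] q [ 0.38 -0.16 -0.83  2.38  0.71  0.34 -2.72] F [ 0.7 -0.  -0.3] w 0.938 34.95
```

Emit:
{"op": "drive_tool", "data": {"increments": [{"dx":0,"dy":0,"dz":0,"wx":2.9,"wy":-4.7,"wz":-4.1,"claw":0.08},{"dx":0,"dy":0,"dz":0,"wx":2.9,"wy":-4.7,"wz":-4.1,"claw":0.08},{"dx":-0.025,"dy":0.01,"dz":0.033,"wx":0,"wy":0,"wz":0,"claw":0.08},{"dx":-0.025,"dy":0.01,"dz":0.033,"wx":0,"wy":0,"wz":0,"claw":0.08},{"dx":-0.026,"dy":0.01,"dz":0.033,"wx":0,"wy":0,"wz":0,"claw":0.08},{"dx":-0.026,"dy":0.01,"dz":0.033,"wx":0,"wy":0,"wz":0,"claw":0.08},{"dx":0,"dy":0,"dz":0,"wx":0,"wy":0,"wz":0,"claw":0.08},{"dx":0,"dy":0,"dz":0,"wx":0,"wy":0,"wz":0,"claw":0.08}]}}

```text
t: 35.95
eef_pos: [0.4569, 0.0379, 0.1772]
tool_rot: [0.006, 0.965, 0.029, 0.262]
contact_force: [0.6, -0.2, 1.2]
gripper_width: 0.932
grasp_force: 0.0
```

```bash
python3 -c "
from h import *
go((.439,.042,.124),6.28,30)
go((.4888,.0476,.0372),6.28,30)"
```

```text
tcp [0.4569 0.0379 0.1772] turn [ 2.93 -0.35 -2.07] shift now [-0.0421 -0.0065  0.0368] shift after turn [-0.0417 -0.0061  0.0374] q [ 0.56  0.14 -0.91  2.43  1.22  0.28 -2.96] F [ 0.6 -0.2  1.2] w 0.932 35.95
tcp [0.4569 0.0379 0.1772] turn [ 2.93 -0.35 -2.07] shift now [-0.0428 -0.0117  0.1369] shift after turn [-0.0417 -0.0062  0.1377] q [ 0.56  0.14 -0.91  2.43  1.22  0.28 -2.96] F [ 0.6 -0.2  1.2] w 0.932 35.95
```

The arm is pinned at its q4 and q7 limits. A half turn about the tool axis gives the same grasp with q7 free, so I'll take that.

Emit:
{"op": "drive_tool", "data": {"increments": [{"dx":0,"dy":0,"dz":-0.02,"wx":0,"wy":0,"wz":-10,"claw":0.08},{"dx":0,"dy":0,"dz":0,"wx":0,"wy":0,"wz":-10,"claw":0.08},{"dx":0,"dy":0,"dz":0,"wx":0,"wy":0,"wz":-10,"claw":0.08},{"dx":0,"dy":0,"dz":0,"wx":0,"wy":0,"wz":-10,"claw":0.08},{"dx":0,"dy":0,"dz":0,"wx":0,"wy":0,"wz":-10,"claw":0.08},{"dx":0,"dy":0,"dz":0,"wx":0,"wy":0,"wz":-10,"claw":0.08},{"dx":0,"dy":0,"dz":0,"wx":0,"wy":0,"wz":-10,"claw":0.08},{"dx":0,"dy":0,"dz":0,"wx":0,"wy":0,"wz":-10,"claw":0.08},{"dx":0,"dy":0,"dz":0,"wx":0,"wy":0,"wz":-10,"claw":0.08},{"dx":0,"dy":0,"dz":0,"wx":0,"wy":0,"wz":-10,"claw":0.08},{"dx":0,"dy":0,"dz":0,"wx":0,"wy":0,"wz":-10,"claw":0.08},{"dx":0,"dy":0,"dz":0,"wx":0,"wy":0,"wz":-10,"claw":0.08},{"dx":0,"dy":0,"dz":0,"wx":0,"wy":0,"wz":-10,"claw":0.08},{"dx":0,"dy":0,"dz":0,"wx":0,"wy":0,"wz":-10,"claw":0.08},{"dx":0,"dy":0,"dz":0,"wx":0,"wy":0,"wz":-10,"claw":0.08},{"dx":0,"dy":0,"dz":0,"wx":0,"wy":0,"wz":-10,"claw":0.08},{"dx":0,"dy":0,"dz":0,"wx":0,"wy":0,"wz":-10,"claw":0.08},{"dx":0,"dy":0,"dz":0,"wx":0,"wy":0,"wz":-10,"claw":0.08}]}}

```text
t: 38.2
eef_pos: [0.4498, 0.0373, 0.1891]
tool_rot: [0.262, -0.003, 0.965, 0.0]
contact_force: [-0.4, -0.1, 0.2]
gripper_width: 0.94
grasp_force: 0.0
```

```bash
python3 -c "
from h import *
go((.439,.042,.124),6.28,30,True)
go((.439,.042,.124),6.28,22,True)"
```

```text
tcp [0.4498 0.0373 0.1891] turn [-3.03  0.43 -5.12] shift now [0.0423 0.0048 0.0507] shift after turn [0.0414 0.0058 0.0513] q [ 0.95  0.19 -1.32  2.42  1.19  0.37  0.2 ] F [-0.4 -0.1  0.2] w 0.94 38.2
tcp [0.4498 0.0373 0.1891] turn [-2.67  8.42 -5.32] shift now [0.0423 0.0048 0.0507] shift after turn [0.0339 0.0058 0.0565] q [ 0.95  0.19 -1.32  2.42  1.19  0.37  0.2 ] F [-0.4 -0.1  0.2] w 0.94 38.2
```

Emit:
{"op": "drive_tool", "data": {"increments": [{"dx":0,"dy":0,"dz":0,"wx":-2.8,"wy":5.4,"wz":-5.2,"claw":0.08},{"dx":0,"dy":0,"dz":0,"wx":0,"wy":0,"wz":0,"claw":0.08}]}}

```text
t: 38.45
eef_pos: [0.451, 0.0352, 0.1887]
tool_rot: [0.236, -0.027, 0.971, 0.004]
contact_force: [-0.6, 0.7, 0.3]
gripper_width: 0.941
grasp_force: 0.0
```

```bash
python3 -c "
from h import *
go((.4992,.0487,.0374),6.28,25,True)"
```

```text
tcp [0.451  0.0352 0.1887] turn [-1.61  2.28 -2.78] shift now [0.0259 0.0115 0.1569] shift after turn [0.0192 0.0082 0.158 ] q [ 0.99  0.22 -1.34  2.39  0.99  0.39  0.46] F [-0.6  0.7  0.3] w 0.941 38.45
```

Emit:
{"op": "drive_tool", "data": {"increments": [{"dx":0,"dy":0,"dz":0,"wx":-1.6,"wy":2.3,"wz":-2.8,"claw":0.08},{"dx":0.006,"dy":0.0025,"dz":0.025,"wx":0,"wy":0,"wz":0,"claw":0.08},{"dx":0.006,"dy":0.0025,"dz":0.025,"wx":0,"wy":0,"wz":0,"claw":0.08},{"dx":0.006,"dy":0.0025,"dz":0.025,"wx":0,"wy":0,"wz":0,"claw":0.08},{"dx":0,"dy":0,"dz":0,"wx":0,"wy":0,"wz":0,"claw":0.08}]}}

```text
t: 39.08
eef_pos: [0.4633, 0.0449, 0.1113]
tool_rot: [0.214, -0.055, 0.975, 0.012]
contact_force: [0.0, 0.2, -0.3]
gripper_width: 0.933
grasp_force: 0.0
```

```bash
python3 -c "
from h import *
go((.4992,.0487,.0374),6.28,25,True)"
```

```text
tcp [0.4633 0.0449 0.1113] turn [ 0.09 -0.23  0.17] shift now [-0.0018 -0.0003  0.0822] shift after turn [-0.0015 -0.0002  0.0822] q [ 0.58  0.39 -0.96  2.41  1.45  0.38  0.06] F [ 0.   0.2 -0.3] w 0.933 39.075
```

Emit:
{"op": "drive_tool", "data": {"increments": [{"dx":-0.0015,"dy":0,"dz":0.02,"wx":0,"wy":0,"wz":0,"claw":0.08},{"dx":0,"dy":0,"dz":0.02,"wx":0,"wy":0,"wz":0,"claw":0.08},{"dx":0,"dy":0,"dz":0.02,"wx":0,"wy":0,"wz":0,"claw":0.08},{"dx":0,"dy":0,"dz":0.02,"wx":0,"wy":0,"wz":0,"claw":0.08},{"dx":0,"dy":0,"dz":0,"wx":0,"wy":0,"wz":0,"claw":0.08},{"dx":0,"dy":0,"dz":0,"wx":0,"wy":0,"wz":0,"claw":0.04},{"dx":0,"dy":0,"dz":0,"wx":0,"wy":0,"wz":0,"claw":0.04},{"dx":0,"dy":0,"dz":0,"wx":0,"wy":0,"wz":0,"claw":0.04},{"dx":0,"dy":0,"dz":0,"wx":0,"wy":0,"wz":0,"claw":0.04},{"dx":0,"dy":0,"dz":0,"wx":0,"wy":0,"wz":0,"claw":0.04}], "newtons": 60}}

```text
t: 40.33
eef_pos: [0.4987, 0.0486, 0.0416]
tool_rot: [0.216, -0.056, 0.975, 0.012]
contact_force: [-3.5, 1.8, 7.6]
gripper_width: 0.602
grasp_force: 62.5
```

```bash
python3 -c "
from h import *
go((.52,.1,.25),10,25,True)"
```

```text
tcp [0.4987 0.0486 0.0416] turn [-1.47 -0.04 -3.13] shift now [-0.1125  0.0486 -0.1775] shift after turn [-0.1152  0.0469 -0.1762] q [ 0.51  0.64 -0.91  2.36  1.83  0.53 -0.22] F [-3.5  1.8  7.6] w 0.602 40.325
```

Emit:
{"op": "drive_tool", "data": {"increments": [{"dx":-0.0225,"dy":0.0097,"dz":-0.0355,"wx":0,"wy":0,"wz":0,"claw":0.04},{"dx":-0.0225,"dy":0.0097,"dz":-0.0355,"wx":0,"wy":0,"wz":0,"claw":0.04},{"dx":-0.0225,"dy":0.0097,"dz":-0.0355,"wx":0,"wy":0,"wz":0,"claw":0.04},{"dx":-0.0225,"dy":0.0097,"dz":-0.0355,"wx":0,"wy":0,"wz":0,"claw":0.04},{"dx":-0.0225,"dy":0.0097,"dz":-0.0355,"wx":0,"wy":0,"wz":0,"claw":0.04},{"dx":0,"dy":0,"dz":0,"wx":0,"wy":0,"wz":0,"claw":0.04}], "newtons": 70}}

```text
t: 41.08
eef_pos: [0.5221, 0.0995, 0.2495]
tool_rot: [0.218, -0.055, 0.974, 0.011]
contact_force: [-0.3, -0.4, -1.9]
gripper_width: 0.597
grasp_force: 75.2
```

```bash
python3 -c "
from h import *
go((.52,.22,.28),28,65,True)"
```

```text
tcp [0.5221 0.0995 0.2495] turn [-15.71 -39.33 -15.44] shift now [-0.0234  0.1199 -0.023 ] shift after turn [-0.0507  0.1074  0.0368] q [ 0.74  0.24 -1.21  2.15  0.68  0.58  0.75] F [-0.3 -0.4 -1.9] w 0.597 41.075
```

Emit:
{"op": "drive_tool", "data": {"increments": [{"dx":-0.01,"dy":0.022,"dz":0,"wx":-3.14,"wy":-7.87,"wz":-3.09,"claw":0.04},{"dx":-0.01,"dy":0.022,"dz":0,"wx":-3.14,"wy":-7.87,"wz":-3.09,"claw":0.04},{"dx":-0.01,"dy":0.022,"dz":0,"wx":-3.14,"wy":-7.87,"wz":-3.09,"claw":0.04},{"dx":-0.01,"dy":0.022,"dz":0,"wx":-3.14,"wy":-7.87,"wz":-3.09,"claw":0.04},{"dx":-0.01,"dy":0.022,"dz":0,"wx":-3.14,"wy":-7.87,"wz":-3.09,"claw":0.04},{"dx":0,"dy":0,"dz":0,"wx":0,"wy":0,"wz":0,"claw":0.04}]}}

```text
t: 41.82
eef_pos: [0.5423, 0.139, 0.257]
tool_rot: [0.392, -0.126, 0.91, 0.041]
contact_force: [0.1, 0.3, -0.8]
gripper_width: 0.598
grasp_force: 75.1
```

```bash
python3 -c "
from h import *
go((.52,.22,.28),28,65,True)
go((.52,.22,.28),28,65,False)"
```

```text
tcp [0.5423 0.139  0.257 ] turn [-11.39 -18.6   -6.12] shift now [-0.018   0.0834 -0.0174] shift after turn [-0.0286  0.082   0.0069] q [ 0.57  0.17 -1.05  2.33  1.92  0.29 -0.38] F [ 0.1  0.3 -0.8] w 0.598 41.825
tcp [0.5423 0.139  0.257 ] turn [-28.09  17.2  170.77] shift now [-0.018   0.0834 -0.0174] shift after turn [ 0.0286 -0.082   0.0069] q [ 0.57  0.17 -1.05  2.33  1.92  0.29 -0.38] F [ 0.1  0.3 -0.8] w 0.598 41.825
```

Emit:
{"op": "drive_tool", "data": {"increments": [{"dx":-0.005,"dy":0.015,"dz":0,"wx":-2.85,"wy":-4.65,"wz":-1.5,"claw":0.04},{"dx":-0.005,"dy":0.015,"dz":0,"wx":-2.85,"wy":-4.65,"wz":-1.5,"claw":0.04},{"dx":-0.005,"dy":0.015,"dz":0,"wx":-2.85,"wy":-4.65,"wz":-1.5,"claw":0.04},{"dx":-0.005,"dy":0.015,"dz":0,"wx":-2.85,"wy":-4.65,"wz":-1.5,"claw":0.04},{"dx":0,"dy":0.015,"dz":0,"wx":0,"wy":0,"wz":0,"claw":0.04},{"dx":0,"dy":0,"dz":0,"wx":0,"wy":0,"wz":0,"claw":0.04}]}}

```text
t: 42.58
eef_pos: [0.538, 0.2106, 0.2745]
tool_rot: [0.511, -0.199, 0.827, 0.123]
contact_force: [0.0, -0.1, -1.0]
gripper_width: 0.6
grasp_force: 75.3
```

```bash
python3 -c "
from h import *
go((.52,.22,.28),28,65,True)
go((.52,.22,.28),28,65,False)"
```

```text
tcp [0.538  0.2106 0.2745] turn [-0.86 -1.57 -0.38] shift now [ 0.0004  0.0165 -0.013 ] shift after turn [-0.0001  0.0167 -0.0128] q [ 0.75  0.49 -1.41  2.44  2.57  0.68 -0.72] F [ 0.  -0.1 -1. ] w 0.6 42.575
tcp [0.538  0.2106 0.2745] turn [ -2.46   1.35 179.59] shift now [ 0.0004  0.0165 -0.013 ] shift after turn [ 0.0001 -0.0167 -0.0128] q [ 0.75  0.49 -1.41  2.44  2.57  0.68 -0.72] F [ 0.  -0.1 -1. ] w 0.6 42.575
```

Emit:
{"op": "drive_tool", "data": {"increments": [{"dx":0,"dy":0,"dz":-0.01,"wx":0,"wy":0,"wz":-10,"claw":0.04},{"dx":0,"dy":0,"dz":0,"wx":0,"wy":0,"wz":-10,"claw":0.04},{"dx":0,"dy":0,"dz":0,"wx":0,"wy":0,"wz":-10,"claw":0.04},{"dx":0,"dy":0,"dz":0,"wx":0,"wy":0,"wz":-10,"claw":0.04},{"dx":0,"dy":0,"dz":0,"wx":0,"wy":0,"wz":-10,"claw":0.04},{"dx":0,"dy":0,"dz":0,"wx":0,"wy":0,"wz":-10,"claw":0.04},{"dx":0,"dy":0,"dz":0,"wx":0,"wy":0,"wz":-10,"claw":0.04},{"dx":0,"dy":0,"dz":0,"wx":0,"wy":0,"wz":-10,"claw":0.04},{"dx":0,"dy":0,"dz":0,"wx":0,"wy":0,"wz":-10,"claw":0.04},{"dx":0,"dy":0,"dz":0,"wx":0,"wy":0,"wz":-10,"claw":0.04},{"dx":0,"dy":0,"dz":0,"wx":0,"wy":0,"wz":-10,"claw":0.04},{"dx":0,"dy":0,"dz":0,"wx":0,"wy":0,"wz":-10,"claw":0.04},{"dx":0,"dy":0,"dz":0,"wx":0,"wy":0,"wz":-10,"claw":0.04},{"dx":0,"dy":0,"dz":0,"wx":0,"wy":0,"wz":-10,"claw":0.04},{"dx":0,"dy":0,"dz":0,"wx":0,"wy":0,"wz":-10,"claw":0.04},{"dx":0,"dy":0,"dz":0,"wx":0,"wy":0,"wz":-10,"claw":0.04},{"dx":0,"dy":0,"dz":0,"wx":0,"wy":0,"wz":-10,"claw":0.04},{"dx":0,"dy":0,"dz":0,"wx":0,"wy":0,"wz":-10,"claw":0.04},{"dx":0,"dy":0,"dz":0,"wx":0,"wy":0,"wz":0,"claw":0.04}]}}

```text
t: 44.95
eef_pos: [0.5354, 0.2075, 0.2824]
tool_rot: [-0.122, 0.827, 0.199, 0.511]
contact_force: [-0.3, 0.6, -1.7]
gripper_width: 0.598
grasp_force: 75.2
```

Run:
```python
from h import *
go((.541,.284,.25),28,65,False)
C=cloud()
for k in(0,1): 
    n,im,h,P,d=C[k]
    lo,hi=COL['blue'];m=(cv2.inRange(h,lo,hi)>0)&(d>0)&(P[...,2]>.12)&(P[...,0]<.7)&(P[...,0]>.4)
    q=P[m];print(n,m.sum(),q.min(0).round(3),q.max(0).round(3))
a=C[0][1][110:310,80:280,::-1]; b=C[1][1][70:270,80:280,::-1]
cv2.imwrite('pics/p5.png',np.hstack([cv2.resize(x,(400,400),interpolation=cv2.INTER_CUBIC) for x in(a,b)]))
```

```text
tcp [0.5354 0.2075 0.2824] turn [ 0.92  1.61 -0.36] shift now [-0.0111 -0.0657  0.05  ] shift after turn [-0.0121 -0.0649  0.0507] q [ 0.74  0.4  -1.35  2.44  2.66  0.61  2.28] F [-0.3  0.6 -1.7] w 0.598 44.95
scene 569 [0.423 0.181 0.21 ] [0.584 0.248 0.319]
top 485 [0.513 0.18  0.293] [0.578 0.249 0.323]
```

View pics/p5.png

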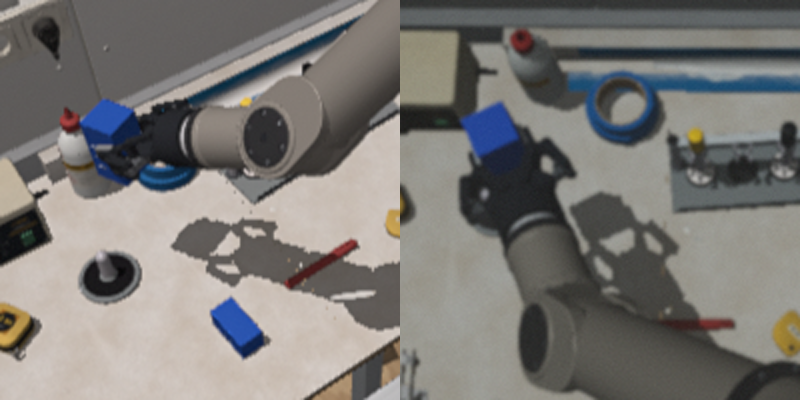

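The crops show the pot held closed end up, mouth down, and nearly level. I'll trim the tilt, then measure its top face against the peg.

Emit:
{"op": "drive_tool", "data": {"increments": [{"dx":0,"dy":-0.025,"dz":0,"wx":0.9,"wy":1.6,"wz":-0.4,"claw":0.04},{"dx":0,"dy":-0.025,"dz":0,"wx":0,"wy":0,"wz":0,"claw":0.04},{"dx":0,"dy":-0.015,"dz":0,"wx":0,"wy":0,"wz":0,"claw":0.04},{"dx":0,"dy":0,"dz":0,"wx":0,"wy":0,"wz":0,"claw":0.04}]}}

```text
t: 45.55
eef_pos: [0.5135, 0.2701, 0.2866]
tool_rot: [-0.131, 0.82, 0.205, 0.519]
contact_force: [-1.0, -0.1, -1.7]
gripper_width: 0.597
grasp_force: 75.2
```

```bash
cat >> h.py <<'E'
def pottop(C):
    n,im,h,P,d=C[1];o=get_obs();p=o['eef_pos']
    lo,hi=COL['blue'];m0=(cv2.inRange(h,lo,hi)>0)&(d>0)&(np.hypot(P[...,0]-p[0],P[...,1]-p[1])<.09)&(P[...,2]>p[2]-.01)
    zt=np.percentile(P[m0][:,2],60);m=m0&(abs(P[...,2]-zt)<.012)
    A=np.c_[P[m][:,:2],np.ones(m.sum())];s=np.linalg.lstsq(A,P[m][:,2],rcond=None)[0]
    c=max(cv2.findContours(m.astype(np.uint8),0,1)[0],key=cv2.contourArea)[:,0]
    zc=P[m][:,2].mean();X=np.array([ray('top',u,v,zc)[:2] for u,v in c])
    print('pot top z',zc.round(4),'slope',s[:2].round(3),cv2.minAreaRect((X*1000).astype(np.float32)));return zc
E
python3 - <<'E'
from h import *
C=cloud();pottop(C);go((.541,.284,.25),28,65,False)
E
```

```text
pot top z 0.3212 slope [-0.002  0.015] ((523.5383911132812, 275.504638671875), (54.348480224609375, 52.943946838378906), 27.732389450073242)
tcp [0.5142 0.2689 0.2865] turn [-0.14  0.32 -0.02] shift now [-0.0198 -0.0006  0.0434] shift after turn [-0.0201 -0.0008  0.0433] q [ 0.58  0.45 -1.41  2.44  2.46  0.77  2.4 ] F [ 0.4  0.2 -1.6] w 0.598 45.65
```

Emit:
{"op": "drive_tool", "data": {"increments": [{"dx":0.004,"dy":0,"dz":0.009,"wx":0,"wy":0,"wz":0,"claw":0.04},{"dx":0.004,"dy":0,"dz":0.009,"wx":0,"wy":0,"wz":0,"claw":0.04},{"dx":-0.018,"dy":0,"dz":0.0085,"wx":0,"wy":0,"wz":0,"claw":0.04},{"dx":-0.018,"dy":0,"dz":0.0085,"wx":0,"wy":0,"wz":0,"claw":0.04},{"dx":-0.018,"dy":0,"dz":0.0085,"wx":0,"wy":0,"wz":0,"claw":0.04},{"dx":-0.018,"dy":0,"dz":0.0085,"wx":0,"wy":0,"wz":0,"claw":0.04},{"dx":-0.018,"dy":0,"dz":0.0085,"wx":0,"wy":0,"wz":0,"claw":0.04},{"dx":0,"dy":0,"dz":0,"wx":0,"wy":0,"wz":0,"claw":0.04},{"dx":0,"dy":0,"dz":0,"wx":0,"wy":0,"wz":0,"claw":0.04}]}}

```text
t: 46.78
eef_pos: [0.5363, 0.281, 0.1879]
tool_rot: [-0.13, 0.82, 0.205, 0.518]
contact_force: [-0.5, -0.5, -0.4]
gripper_width: 0.598
grasp_force: 75.2
```

Run:
```python
from h import *
C=cloud();pottop(C);go((.541,.284,.25),28,65,False)
```

```text
pot top z 0.2233 slope [0.006 0.02 ] ((545.269287109375, 287.5506896972656), (53.957054138183594, 52.52286148071289), 28.805742263793945)
tcp [0.5363 0.2809 0.1888] turn [-0.12  0.31  0.15] shift now [ 0.0577 -0.0004 -0.0211] shift after turn [ 0.0578 -0.0005 -0.0207] q [ 0.46  1.   -1.41  2.43  2.55  1.18  2.73] F [-0.2  0.4 -0.5] w 0.6 46.875
```

Emit:
{"op": "drive_tool", "data": {"increments": [{"dx":-0.002,"dy":0,"dz":-0.0045,"wx":0,"wy":0,"wz":0,"claw":0.04},{"dx":-0.0163,"dy":0,"dz":0.0076,"wx":0,"wy":0,"wz":0,"claw":0.04},{"dx":-0.0163,"dy":0,"dz":0.0076,"wx":0,"wy":0,"wz":0,"claw":0.04},{"dx":-0.0163,"dy":0,"dz":0.0076,"wx":0,"wy":0,"wz":0,"claw":0.04},{"dx":0,"dy":0,"dz":0,"wx":0,"wy":0,"wz":0,"claw":0.04},{"dx":0,"dy":0,"dz":0,"wx":0,"wy":0,"wz":0,"claw":0.04}]}}

```text
t: 47.62
eef_pos: [0.5369, 0.2813, 0.1353]
tool_rot: [-0.13, 0.82, 0.206, 0.518]
contact_force: [0.7, 0.4, -0.7]
gripper_width: 0.596
grasp_force: 75.2
```

Run:
```python
from h import *
C=cloud();pottop(C);go((.541,.284,.25),28,65,False)
```

```text
pot top z 0.1702 slope [-0.012 -0.003] ((545.900146484375, 287.6294250488281), (52.328548431396484, 52.49441146850586), 28.642982482910156)
tcp [0.5369 0.2812 0.1353] turn [-0.16  0.49  0.09] shift now [ 0.1056 -0.0005 -0.0449] shift after turn [ 0.106  -0.0005 -0.044 ] q [ 0.43  1.19 -1.36  2.43  2.67  1.29  2.8 ] F [-0.7 -0.6 -1.1] w 0.603 47.725
```

Emit:
{"op": "drive_tool", "data": {"increments": [{"dx":-0.0025,"dy":0,"dz":-0.0055,"wx":0,"wy":0,"wz":0,"claw":0.04},{"dx":-0.0163,"dy":0,"dz":0.0072,"wx":0,"wy":0,"wz":0,"claw":0.04},{"dx":-0.0163,"dy":0,"dz":0.0072,"wx":0,"wy":0,"wz":0,"claw":0.04},{"dx":-0.0114,"dy":0,"dz":0.005,"wx":0,"wy":0,"wz":0,"claw":0.04},{"dx":0,"dy":0,"dz":0,"wx":0,"wy":0,"wz":0,"claw":0.04},{"dx":0,"dy":0,"dz":0,"wx":0,"wy":0,"wz":0,"claw":0.04}]}}

```text
t: 48.48
eef_pos: [0.5346, 0.2801, 0.0866]
tool_rot: [-0.13, 0.821, 0.206, 0.517]
contact_force: [-0.7, 0.9, -0.1]
gripper_width: 0.599
grasp_force: 75.3
```

Run:
```python
from h import *
C=cloud();pottop(C);go((.541,.284,.25),28,65,False)
```

```text
pot top z 0.1214 slope [-0.004  0.002] ((543.2748413085938, 286.09014892578125), (52.817440032958984, 52.1407585144043), 28.600849151611328)
tcp [0.5347 0.28   0.0866] turn [-0.18  0.61  0.05] shift now [ 0.1505 -0.0006 -0.0639] shift after turn [ 0.1512 -0.0005 -0.0623] q [ 0.43  1.36 -1.31  2.43  2.8   1.35  2.87] F [ 0.7  0.8 -0.6] w 0.594 48.575
```

Emit:
{"op": "drive_tool", "data": {"increments": [{"dx":-0.0035,"dy":0,"dz":0.0015,"wx":0,"wy":0,"wz":0,"claw":0.04},{"dx":-0.0035,"dy":0,"dz":0.0015,"wx":0,"wy":0,"wz":0,"claw":0.04},{"dx":-0.001,"dy":0,"dz":0.0005,"wx":0,"wy":0,"wz":0,"claw":0.04},{"dx":0,"dy":0,"dz":0,"wx":0,"wy":0,"wz":0,"claw":0.04}]}}

```text
t: 49.08
eef_pos: [0.5342, 0.2798, 0.0779]
tool_rot: [-0.13, 0.821, 0.206, 0.517]
contact_force: [-2.4, -4.2, 5.3]
gripper_width: 0.605
grasp_force: 75.9
```

Run:
```python
from h import *
C=cloud();pottop(C);go((.541,.284,.25),28,65,False)
```

```text
pot top z 0.1125 slope [-0.006 -0.004] ((542.8458862304688, 286.3514099121094), (53.13728713989258, 51.297752380371094), 28.60082244873047)
tcp [0.5342 0.2798 0.0779] turn [-0.18  0.57  0.04] shift now [ 0.1587 -0.0006 -0.0671] shift after turn [ 0.1594 -0.0005 -0.0655] q [ 0.43  1.38 -1.29  2.42  2.82  1.36  2.87] F [-2.5 -3.5  4.7] w 0.601 49.175
```

Emit:
{"op": "drive_tool", "data": {"increments": [{"dx":0,"dy":0,"dz":0,"wx":0,"wy":0,"wz":0,"claw":0.08},{"dx":0,"dy":0,"dz":0,"wx":0,"wy":0,"wz":0,"claw":0.08},{"dx":0,"dy":0,"dz":0,"wx":0,"wy":0,"wz":0,"claw":0.08},{"dx":0,"dy":0,"dz":0,"wx":0,"wy":0,"wz":0,"claw":0.08},{"dx":0,"dy":0,"dz":-0.015,"wx":0,"wy":0,"wz":0,"claw":0.08},{"dx":0,"dy":0,"dz":-0.02,"wx":0,"wy":0,"wz":0,"claw":0.08},{"dx":0.005,"dy":0,"dz":-0.02,"wx":0,"wy":0,"wz":0,"claw":0.08},{"dx":0.005,"dy":0,"dz":-0.02,"wx":0,"wy":0,"wz":0,"claw":0.08},{"dx":0.01,"dy":0,"dz":-0.02,"wx":0,"wy":0,"wz":0,"claw":0.08},{"dx":0.02,"dy":0,"dz":-0.01,"wx":0,"wy":0,"wz":0,"claw":0.08},{"dx":0.03,"dy":0,"dz":0,"wx":0,"wy":0,"wz":0,"claw":0.08},{"dx":0.03,"dy":0,"dz":0,"wx":0,"wy":0,"wz":0,"claw":0.08},{"dx":0.03,"dy":0,"dz":0,"wx":0,"wy":0,"wz":0,"claw":0.08},{"dx":0,"dy":0,"dz":0,"wx":0,"wy":0,"wz":0,"claw":0.08}]}}

```text
t: 50.92
eef_pos: [0.5718, 0.2985, 0.2323]
tool_rot: [-0.127, 0.825, 0.208, 0.51]
contact_force: [-0.1, 0.3, -0.0]
gripper_width: 0.936
grasp_force: 0.0
```

Run:
```python
from h import *
go((.541,.284,.25),28,65,False)
C=cloud();print(potbox(C,(.541,.284),.113))
for p in((.594,-.0145),(.602,-.138),(.607,-.2),(.611,-.261)):
    p=np.array(p);print(axis(C,p,.007,(.02,.085)),axis(C,p,.011,(.125,.17)))
a=C[0][1][120:270,100:300,::-1]; b=C[1][1][100:250,100:350,::-1]
cv2.imwrite('pics/p6.png',np.hstack([cv2.resize(x,(400,s),interpolation=cv2.INTER_CUBIC) for x,s in((a,300),(b,300))]))
```

```text
tcp [0.5718 0.2985 0.2323] turn [-0.15  1.52  0.23] shift now [ 0.0007 -0.0018 -0.0384] shift after turn [ 0.0017 -0.0017 -0.0383] q [ 0.47  0.83 -1.4   2.33  2.43  0.99  2.72] F [-0.1  0.3 -0. ] w 0.936 50.925
((543.8287353515625, 259.6694030761719), (29.708906173706055, 5.991267681121826), 28.64310073852539)
(array([ 0.5919, -0.0135]), 41) (array([ 0.5926, -0.014 ]), 51)
(array([ 0.6017, -0.1363]), 69) (array([ 0.602 , -0.1379]), 46)
(array([ 0.607 , -0.2003]), 96) (array([ 0.6063, -0.1998]), 45)
(array([ 0.6104, -0.2604]), 117) (array([ 0.6114, -0.2611]), 57)
```

View pics/p6.png

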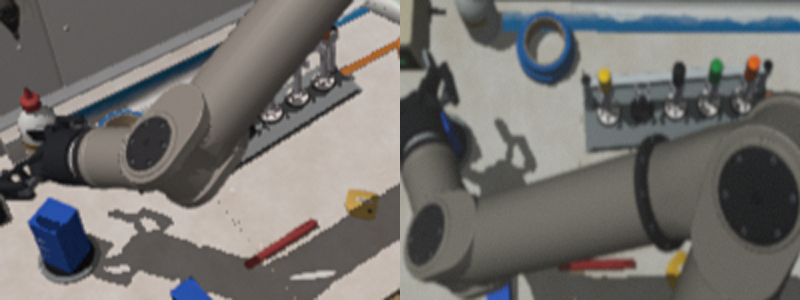

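The pot stands mouth down on the peg foot at (62,240), and the four stirrers are in the rack. I'll pull the arm clear and do a final check.

Emit:
{"op": "drive_tool", "data": {"increments": [{"dx":0.04,"dy":0.02,"dz":-0.03,"wx":0,"wy":0,"wz":0,"claw":0.08},{"dx":0.04,"dy":0.03,"dz":-0.03,"wx":0,"wy":0,"wz":0,"claw":0.08},{"dx":0,"dy":0.04,"dz":-0.02,"wx":0,"wy":0,"wz":0,"claw":0.08},{"dx":0,"dy":0.04,"dz":-0.02,"wx":0,"wy":0,"wz":0,"claw":0.08},{"dx":0,"dy":0.04,"dz":0,"wx":0,"wy":0,"wz":0,"claw":0.08},{"dx":0,"dy":0.04,"dz":0,"wx":0,"wy":0,"wz":0,"claw":0.08},{"dx":0,"dy":0,"dz":0,"wx":0,"wy":0,"wz":0,"claw":0.08},{"dx":0,"dy":0,"dz":0,"wx":0,"wy":0,"wz":0,"claw":0.08}]}}

```text
t: 52.02
eef_pos: [0.6226, 0.1017, 0.3405]
tool_rot: [-0.132, 0.825, 0.207, 0.51]
contact_force: [0.2, 0.7, 0.3]
gripper_width: 0.939
grasp_force: 0.0
```

Run:
```python
from h import *
go((.541,.284,.25),28,65,False)
C=cloud();print(potbox(C,(.541,.284),.113))
S=[(.594,-.0145),(.602,-.138),(.607,-.2),(.611,-.261)]
o=np.array((.6015,-.1378));
for p in S:
    a=axis(C,np.array(p),.007,(.02,.085))[0];b=axis(C,np.array(p),.011,(.125,.17))[0]
    print([(((e-o)@[.997,.0763]).round(4),((e-o)@[-.0763,.997]).round(4)) for e in(a,b)])
    for n,im,h,P,d in C:
        r=np.hypot(P[...,0]-p[0],P[...,1]-p[1])
        m=(r>.009)&(r<.018)&(P[...,2]<.05)&(P[...,2]>.004)&(d>0)&(im.min(-1)>90)
        print(n,m.sum(),'foot top',np.median(P[m][:,2]).round(4) if m.sum() else 0)
for c,i in(('scene',0),('top',1)):
    n,im,h,P,d=C[i];m=(d>0)&(np.hypot(P[...,0]-.541,P[...,1]-.284)<.02)&(P[...,2]>.09)&(P[...,2]<.13)
    print(c,m.sum(),'pot top',np.median(P[m][:,2]) if m.sum() else 0)
a=C[0][1][120:270,100:300,::-1]
cv2.imwrite('pics/p7.png',cv2.resize(a,(800,600),interpolation=cv2.INTER_CUBIC))
```

```text
tcp [0.6226 0.1017 0.3405] turn [-0.57  1.45 -0.17] shift now [-0.0756 -0.1985  0.0545] shift after turn [-0.0763 -0.1993  0.0505] q [ 1.11  0.45 -1.4   2.23  3.13  0.22  2.07] F [0.2 0.7 0.3] w 0.939 52.025
((542.111328125, 284.5657043457031), (53.092247009277344, 51.359676361083984), 28.59032440185547)
[(np.float64(0.0008), np.float64(0.1236)), (np.float64(0.0019), np.float64(0.1227))]
scene 41 foot top 0.0135
top 13 foot top 0.0186
[(np.float64(0.0001), np.float64(-0.0003)), (np.float64(0.0017), np.float64(-0.0006))]
scene 29 foot top 0.0155
top 37 foot top 0.0169
[(np.float64(-0.0003), np.float64(-0.0621)), (np.float64(0.0012), np.float64(-0.063))]
scene 25 foot top 0.0158
top 24 foot top 0.0197
[(np.float64(0.0001), np.float64(-0.1241)), (np.float64(0.0007), np.float64(-0.1243))]
scene 23 foot top 0.0152
top 26 foot top 0.0194
scene 124 pot top 0.11017009355390114
top 161 pot top 0.11220896529540865
```

View pics/p7.png

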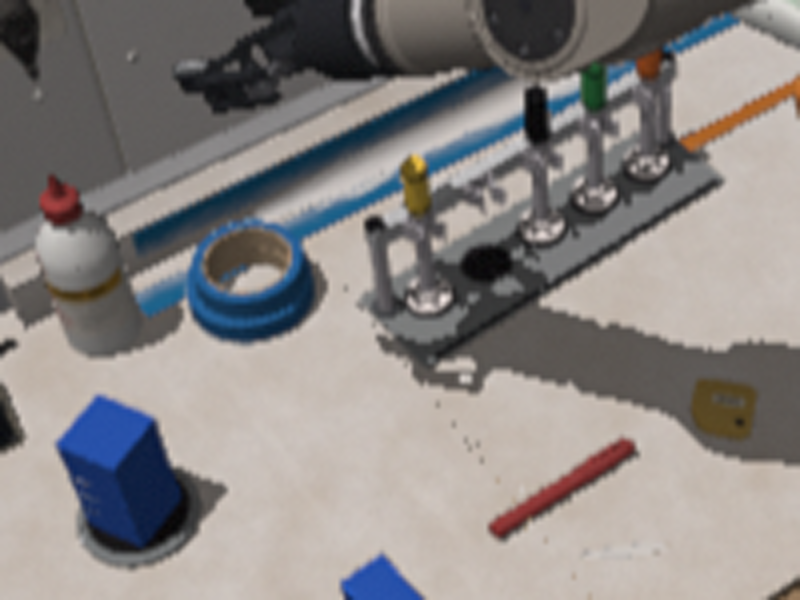

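The picture shows the pot flat on the peg foot and four upright stirrers. All their rods measure within 1-2 mm of the clip seats, and the robot is clear. Handing in.

```bash
python3 -c "
from station import *
print(hand_in())"
```

```text
the job is handed in; nothing more can be done
None
```

The job is handed in: all four stirrers present (black, orange, green, yellow; no red one was there) measured seated in their clips, and the large pot stands mouth down over the peg. I left the yellow gauge, red marker, orange tape, blue stirrer and small pot alone; no verdict came back.

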